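# Open the shut outlet, then bring the pump throttle up three clicks

### The job

Three of the four valves on the sloping manifold are open, their bars pointing up the slope; one is still shut, its bar lying across. Turn that one counter-clockwise a quarter turn until its bar is in line with the slope like the others, without touching the other three valves; then bring the pump's throttle lever up from idle, away from the robot, by three clicks, one notch at a time with a pause of about a second in each notch, never going past the third. Leave the mug, the carton and the steel bush where they are.

Things in the scene. Friction and masses are not known exactly. Their poses are not given: they have to be found in the camera images.
- manifold: Fixed valve manifold: grey wedge housing 170 mm deep (x), 290 wide (y); its steel face slopes 30 degrees, rising away from the robot (edges 30 and 128 mm high). Origin: underside centre; x from low to high edge (level), y left along the row of valves, z up; only place and yaw vary. Face normal (-0.5, 0, 0.866), up the slope (0.866, 0, 0.5). Four brass stubs stick 35 mm out of the back, 60 mm high.
- valve_a: The shut valve, collar and handle. The four valves are alike, in a row 65 mm apart along the manifold's y, halfway up the face, in an order that changes. Origin: where its axis meets the face (79 mm high); axes as the manifold's. Outwards along the normal: brass collars (22 mm radius to 10 mm, 13 mm radius to 24 mm), a stem of 9 mm radius to 34 mm, then the bar from 34 to 62 mm.
- grip_a (a point): Grip point of the shut valve: on its turning axis, inside the black bar handle, 50 mm out from the face and 12 mm below the bar's top. The bar is 70 mm long, 14 mm thick, 28 mm tall along the normal. Axes turn with the handle: y along the bar, z along the face's outward normal.
- handle_a (a joint): Angle of the shut valve's bar (rad) about the outward normal, counter-clockwise as seen looking at the face. 0: bar straight across the face (along manifold y), shut; 1.571: bar straight up the slope, open. Stops at 0 and 1.65; about 0.12 N m of friction; stays where it is left. Starts at 0.05 to 0.40.
- valve_b: A valve already open, collar and handle; made like the shut one (valve_a). Origin: where its axis meets the sloping face (79 mm above the bench); axes as the manifold's. Not to be touched.
- handle_b (a joint): Angle of the bar of open valve b (rad), measured as for the shut one; starts at 1.50 to 1.62 (bar up the slope).
- end_b (a point): One end of the bar of open valve b, 35 mm from its axis, 50 mm out from the face.
- valve_c: A valve already open, collar and handle; made like the shut one (valve_a). Origin: where its axis meets the sloping face (79 mm above the bench); axes as the manifold's. Not to be touched.
- handle_c (a joint): Angle of the bar of open valve c (rad), measured as for the shut one; starts at 1.50 to 1.62 (bar up the slope).
- end_c (a point): One end of the bar of open valve c, 35 mm from its axis, 50 mm out from the face.
- valve_d: A valve already open, collar and handle; made like the shut one (valve_a). Origin: where its axis meets the sloping face (79 mm above the bench); axes as the manifold's. Not to be touched.
- handle_d (a joint): Angle of the bar of open valve d (rad), measured as for the shut one; starts at 1.50 to 1.62 (bar up the slope).
- end_d (a point): One end of the bar of open valve d, 35 mm from its axis, 50 mm out from the face.
- throttle: Hand throttle fixed to the bench: steel foot 150 x 90 x 12 mm with two upright aluminium cheeks (52 mm over both, round top 140 mm high, five dark index marks on the rim) and the lever between them. Origin: underside centre; z up; the lever swings in its x-z plane about a pivot at (0, 0, 0.085) along y. +x points away from the robot, within 0.3 rad.
- lever_knob (a point): Centre of the throttle lever's black ball knob, 34 mm in diameter, 115 mm from the pivot, on a flat steel lever 10 mm thick and 18 mm wide. In the throttle's frame it is at x = 0.115 sin(j - 0.6), z = 0.085 + 0.115 cos(j - 0.6) for joint value j (m, rad).
- lever (a joint): Lever angle (rad). Starts in the first notch (idle), near 0, leaning 0.6 rad towards the throttle's -x (robot's side); grows as the knob goes to +x. Five sprung notches at 0, 0.3, 0.6, 0.9, 1.2; one click is 35 mm at the knob. Leaving a notch takes about 3 to 4 N at the knob; past the midway hump the lever snaps into the next notch by itself and stays there.
- mug: Loose white mug, 84 mm across, 95 mm tall, right of the manifold. Origin at its underside. Bystander.
- carton: Loose cardboard carton, 75 mm cube, left of the throttle. Origin at its underside. Bystander.
- bush: Loose steel bush standing on end, 54 mm across, 75 mm tall, on the robot's side between throttle and manifold. Origin at its underside. Bystander.

How it is judged:
By the outcome, as a careful person would: the job done as asked, in the order asked, and still so for the second after the job is handed in, with the robot touching nothing.
It also fails if it takes over 59 s, if anything falls off the work surface, if the arm or the gripper's body presses on something with over 40 N, if the wrist force passes 120 N, or if a joint passes its speed limit or range.

### The arm

A 6-joint arm with a two-finger parallel gripper is mounted at the origin on the work surface. World frame = base frame: x ahead of the robot, y to its left, z up, the work surface at z = 0. Lengths are in m, angles in rad, forces in N, time in s.
With the tool pointing down it reaches from about 0.25 to 0.725 m from the base axis. Payload 4 kg.
Tool frame: the origin (TCP) lies on the centre line of the jaws, within the pads' length; the fingertips stand ahead of it and the grasp point (between the pads) lies 11 mm behind it (bot.tip_extent is the z of the fingertips in the tool frame, in m); z points along the fingers, y is the direction in which the jaws open and shut (so a half turn about z gives the same grasp; the last joint's range is limited). The gripper opens to 85 mm and grips with 20 to 120 N. Pads are 22 mm wide; open, the fingers measure 114 mm over their backs; the gripper's body (76 mm by 85 mm) begins 54 mm behind the grasp point. The pads swing forward as they close: fully open they stand 13 mm farther back than shut.
Start: joints at [1.107, 0.241, 0.005, 1.335, 0, 1.571], TCP at [0.224, 0.447, 0.213] pointing down, gripper open.
Joint ranges: [-2.72, 2.72], [-1.05, 1.87], [-1.09, 1.28], [-1.99, 2.15], [-1.42, 1.44], [-3.14, 3.14]. Speed limits (rad/s): [2.79, 2.79, 3.14, 3.14, 3.14, 3.14].

### API

Orientations are given as a unit quaternion [x, y, z, w].
In Python, from workcell import bot gives the robot as it stands.
- The arm moves only by the shell command python3 -m jog 'ROWS'. ROWS is JSON, a list that holds one entry, the list of rows, each a list of 7 numbers: the shift along the world's x, y, z in m, then the turn, a rotation vector about the world's x, y, z in degrees, then the closure in counts, from 0 (fully open) to 255 (shut). In form: [[[tx, ty, tz, ax, ay, az, fingers], ...]]. A call has 1 to 10 rows; each row is the pose to reach, as a shift and turn from the pose commanded when the call began; what a row does not reach only later rows make up. A row lasts 1/12 s, in which the tool goes at most 41.7 mm and 7.16 degrees, less where a joint would pass 70% of its speed; a pose out of reach is approached as far as the arm can. A call with a gripper value outside its range is refused whole. The fingers move at their own pace and stop on an object; the grip force is fixed at half the most. Time passes only in rows, so rows that repeat a pose let the fingers close. It gives the time, the measured TCP pose, the force and the opening at its end, in the units of the state.
- bot.get_obs(): the state, without advancing time (a new reading comes with each control period).
- bot.camera(name): name is "scene" or "top" or "wrist"; returns the picture (400x640x3 uint8, blue, green, red); there is no depth.
- bot.camera_model(name): a dict with "K" (3x3 intrinsics, pixels), "k1" (the pictures are not rectified: a ray, as slopes to the right and down, at radius r is drawn at 1 + k1 r^2 times it, then the intrinsics apply), "T" (4x4, takes a point from camera to world coordinates). Camera axes: x right, y down, z forward; pixel columns grow to the right and rows downward; lengths in m; the calibration is good to about 2 mm. A picture is of the moment at which its call begins: read the wrist's pose just before it. camera_model takes no time and is no camera call; for the wrist camera it gives the pose at the moment of the call.
- bot.job_done(): hands the job in, once; it reports no verdict.
The state is a dict: "clock": time; "joint_pos": joint angles; "joint_vel": joint speeds; "tau": joint torques, N m; "eef_pos": TCP position; "tool_rot": TCP orientation; "ft_force": force on the tool from outside, world axes, zero at the start; "ft_torque": the same for the moment, N m; "grip_width": finger opening in m.
Only numpy, scipy, OpenCV 4.12 (cv2) and the standard library are available. Lean on these libraries where they do the work, as an engineer would, in place of code of your own. Each camera call takes 0.05 s, during which the arm holds its last target. There are 200 camera calls.

## Working session

There is one attempt and no reset: what is moved stays moved. The work goes in short steps, Python scripts to look and compute and a shell command to move; the robot and the scene stay as the last step left them, time stands still between calls to the robot, and variables do not carry over. Pictures are saved under pics/ and viewed, about 8 in all and at most 12, crops included, and the job is handed in when it is done.

```bash
mkdir -p pics; ls
python3 - <<'E'
from workcell import bot
import cv2,numpy as np
o=bot.get_obs(); print(o['clock'],o['eef_pos'],o['tool_rot'],o['grip_width'],bot.tip_extent)
for n in('scene','top'):
    cv2.imwrite(f'pics/{n}0.png',bot.camera(n)); m=bot.camera_model(n); print(n,np.round(m['K'],1).tolist(),m['k1'],np.round(m['T'],4).tolist())
E
```

```text
pics
0.0 [0.22337488 0.44656241 0.21219228] [ 2.29829549e-01  9.73230308e-01 -1.04315311e-03 -2.38841161e-04] 0.08541222902191328 0.008
scene [[475.7, 0.0, 323.9], [0.0, 475.7, 199.3], [0.0, 0.0, 1.0]] -0.09693042820824437 [[-0.8207, 0.341, -0.4584, 1.1458], [0.5713, 0.492, -0.6569, 0.9323], [0.0016, -0.801, -0.5986, 0.9523], [0.0, 0.0, 0.0, 1.0]]
top [[488.3, 0.0, 320.0], [0.0, 488.3, 199.6], [0.0, 0.0, 1.0]] -0.084734669260077 [[0.0025, -0.9864, 0.164, 0.2695], [-1.0, -0.0025, 0.0004, 0.0042], [0.0001, -0.164, -0.9865, 1.5602], [0.0, 0.0, 0.0, 1.0]]
```

View pics/scene0.png

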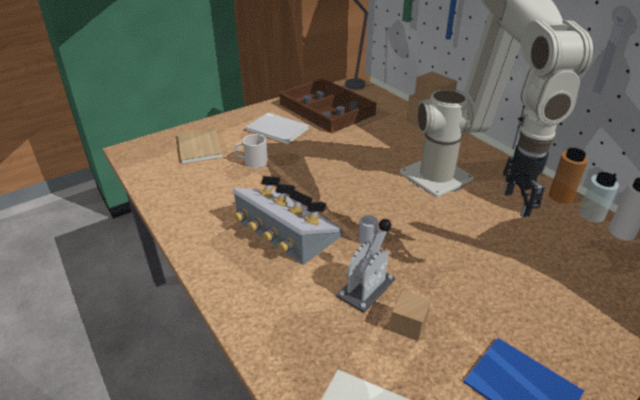

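View pics/top0.png

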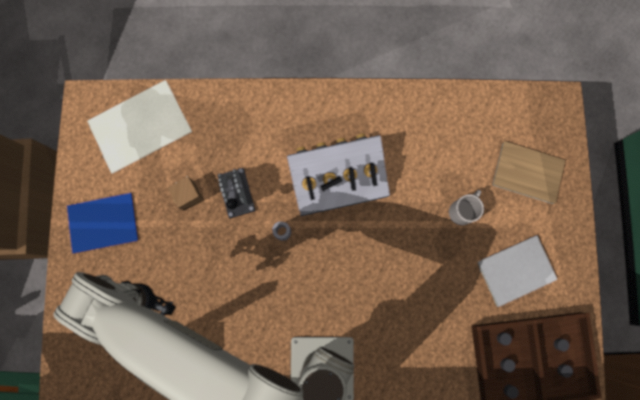

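The scene view shows the manifold at about (287,215), the throttle at (367,275) with its knob at (385,225), and the bush at (368,228). In the top view the four bars are at about (309,187), (330,183), (351,176) and (373,171). The second from the left lies across, so it's the shut one. The throttle knob is near (232,204).

```bash
cat > h.py <<'E'
from workcell import bot
import cv2,numpy as np
def ray(m,uv):
    K=m['K'];d=np.array([(uv[0]-K[0][2])/K[0][0],(uv[1]-K[1][2])/K[1][1]])
    s=d.copy()
    for _ in range(20): s=d/(1+m['k1']*(s@s))
    T=np.array(m['T']); v=T[:3,:3]@np.array([*s,1]); return T[:3,3],v/np.linalg.norm(v)
def onz(m,uv,z):
    o,v=ray(m,uv); return o+v*(z-o[2])/v[2]
def tri(m1,a,m2,b):
    o1,v1=ray(m1,a);o2,v2=ray(m2,b)
    t=np.linalg.lstsq(np.c_[v1,-v2],o2-o1,rcond=None)[0]
    p,q=o1+t[0]*v1,o2+t[1]*v2
    return (p+q)/2,np.linalg.norm(p-q)
def proj(m,p):
    T=np.array(m['T']);c=T[:3,:3].T@(np.array(p)-T[:3,3]);s=c[:2]/c[2];s=s*(1+m['k1']*(s@s))
    return s[0]*m['K'][0][0]+m['K'][0][2],s[1]*m['K'][1][1]+m['K'][1][2]
def blobs(im,box,thr,mn=15):
    x0,y0,x1,y1=box;c=im[y0:y1,x0:x1].max(2)<thr
    n,l,s,ce=cv2.connectedComponentsWithStats(c.astype(np.uint8))
    out=[]
    for i in range(1,n):
        if s[i,4]<mn: continue
        ys,xs=np.nonzero(l==i);r=cv2.minAreaRect(np.c_[xs,ys].astype(np.float32))
        w,v=np.linalg.eigh(np.cov(xs,ys)); out.append((ce[i]+[x0,y0],s[i,4],v[:,1],np.sqrt(w)))
    return out
E
python3 - <<'E'
from h import *
t=cv2.imread('pics/top0.png');s=cv2.imread('pics/scene0.png')
mt=bot.camera_model('top');ms=bot.camera_model('scene')
for nm,im,b in(('t',t,(290,145,390,208)),('tk',t,(215,165,260,220)),('s',s,(250,170,335,225)),('sk',s,(372,212,398,236))):
    for r in blobs(im,b,60,8): print(nm,np.round(r[0],1),r[1],np.round(r[2],2),np.round(r[3],1), np.round(onz(mt,r[0],.125),4) if nm[0]=='t' else '')
# manifold face edges in top: bright region
c=cv2.resize(t[130:225,210:400],None,fx=4,fy=4,interpolation=cv2.INTER_CUBIC)
d=cv2.resize(s[165:310,225:425],None,fx=4,fy=4,interpolation=cv2.INTER_CUBIC)
cv2.imwrite('pics/tc.png',c);cv2.imwrite('pics/sc.png',d)
E
```

```text
t [372.9 172.8] 79 [0.14 0.99] [1.1 6.1] [ 0.5905 -0.1543  0.125 ]
t [351.8 177.8] 74 [0.13 0.99] [1. 6.] [ 0.5749 -0.0906  0.125 ]
t [309.7 186.6] 55 [0.2  0.98] [0.7 6.2] [0.5476 0.0356 0.125 ]
t [330.8 183. ] 113 [-0.89  0.47] [1.5 6.3] [ 0.5588 -0.0276  0.125 ]
tk [245.2 188.3] 223 [0.28 0.96] [2.  9.8] [0.5419 0.229  0.125 ]
tk [229.  177.6] 44 [-0.8 -0.6] [2.1 2.7] [0.5747 0.279  0.125 ]
tk [235.  204.3] 248 [0.26 0.97] [4.4 5.2] [0.4932 0.2582 0.125 ]
s [293.9 193.8] 575 [-0.87 -0.49] [ 2.9 19.5] 
sk [384.4 224.9] 101 [-0.84 -0.54] [2.8 3. ]
```

View pics/tc.png

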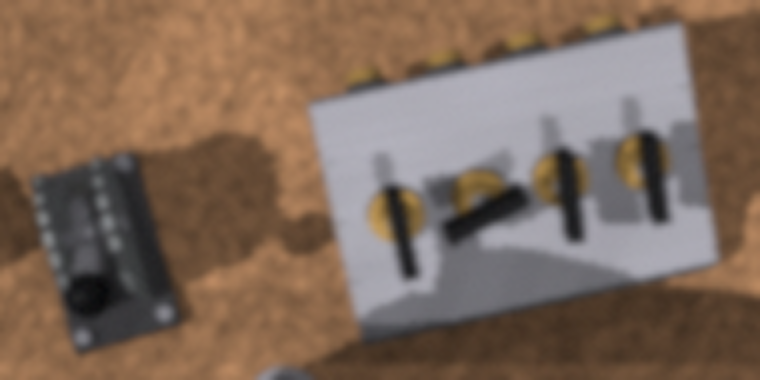

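View pics/sc.png

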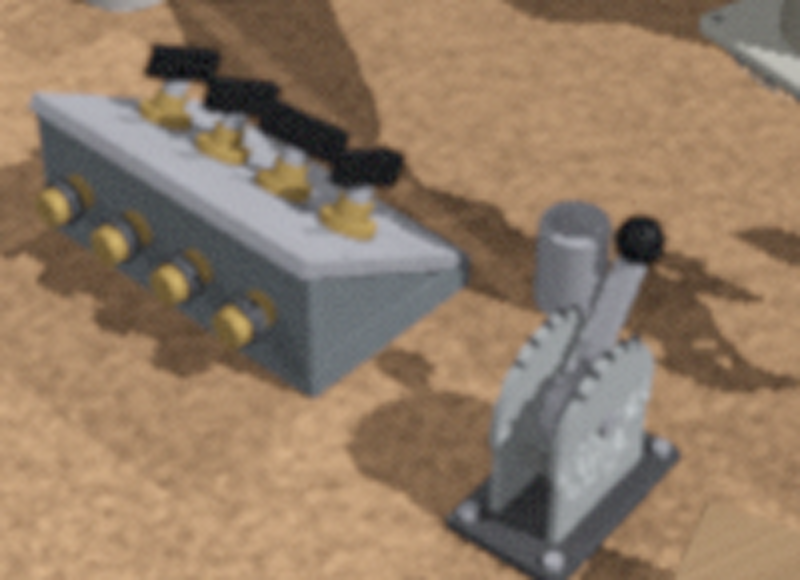

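The top crop shows the manifold corners at about (312,103), (683,24), (718,262) and (362,340) in crop pixels. The shut bar runs from (447,237) to (528,193) and the knob is at (88,294). The scene crop confirms the shut bar is the second from the throttle side, with the bush upright behind the throttle and the knob at crop (640,240).

Run:
```python
from h import *
from scipy.spatial.transform import Rotation as R
mt=bot.camera_model('top');ms=bot.camera_model('scene')
f=lambda u,v:(210+u/4-.375,130+v/4-.375)
C=[onz(mt,f(*p),z) for p,z in(((312,103),.128),((683,24),.128),((718,262),.03),((362,340),.03))]
hl,hr,lr,ll=C
print('corners',np.round(C,4).tolist(),'w',np.linalg.norm(hl-hr),np.linalg.norm(ll-lr),'depth',np.linalg.norm((hl-ll)[:2]),np.linalg.norm((hr-lr)[:2]))
d=(hl-hr)+(ll-lr);print('yaw edges',np.arctan2(-d[0],d[1]),'centre',np.mean(C,0))
px=[(309.7,186.6),(330.8,183.),(351.8,177.8),(372.9,172.8)]
P=np.array([onz(mt,p,.1327) for p in px]);d=P[0]-P[3];yaw=np.arctan2(-d[0],d[1]);print('bars',P.round(4).tolist(),'yaw',yaw,np.linalg.norm(d))
ex=np.array([np.cos(yaw),np.sin(yaw),0]);ey=np.array([-np.sin(yaw),np.cos(yaw),0]);n=-.5*ex+np.array([0,0,.866]);up=.866*ex+np.array([0,0,.5])
c=np.mean(C,0);c[2]=0
for k in(1.5,.5,-.5,-1.5):
    v=c+ey*.065*k;v[2]=.079;print('valve pred',v.round(4),'top pt',(v+.062*n).round(4),'px',np.round(proj(mt,v+.062*n),1))
v=c+ey*.065*.5;v[2]=.079
def onpl(uv):
    o,r=ray(mt,uv);return o+r*((v+.062*n-o)@n)/(r@n)
for a,b in((f(447,237),f(528,193)),(f(410,277),f(392,190))):
    A,B=onpl(a),onpl(b);e=A-B;print('bar',A.round(4),B.round(4),'mid',((A+B)/2).round(4),'ang',np.arctan2(e@up,e@ey)%np.pi,np.linalg.norm(e))
k,g=tri(mt,f(88,294),ms,(384.6,224.9));print('knob',k.round(4),g)
F=[onz(mt,f(*p),.012) for p in((35,180),(135,155),(185,320),(78,350))]
print('foot',np.round(F,4).tolist(),'c',np.mean(F,0));d=F[0]+F[1]-F[2]-F[3];print('tyaw',np.arctan2(d[1],d[0]))
```

```text
corners [[0.6429, 0.1029, 0.128], [0.7059, -0.1788, 0.128], [0.539, -0.2156, 0.03], [0.4757, 0.0675, 0.03]] w 0.28868399880736895 0.29000799350849055 depth 0.170981720892124 0.1708461159535792
yaw edges 0.2199394243734754 centre [ 0.5908611  -0.05601308  0.079     ]
bars [[0.5461, 0.0355, 0.1327], [0.5571, -0.0274, 0.1327], [0.5732, -0.0901, 0.1327], [0.5887, -0.1535, 0.1327]] yaw 0.22175016830615196 0.19373699209811487
valve pred [0.5694 0.0391 0.079 ] top pt [0.5392 0.0323 0.1327] px [310.8 188.9]
valve pred [ 0.5837 -0.0243  0.079 ] top pt [ 0.5535 -0.0311  0.1327] px [332.1 184.2]
valve pred [ 0.598  -0.0877  0.079 ] top pt [ 0.5678 -0.0945  0.1327] px [353.3 179.6]
valve pred [ 0.6123 -0.1511  0.079 ] top pt [ 0.5821 -0.1579  0.1327] px [374.4 175. ]
bar [0.5399 0.0007 0.1291] [ 0.5715 -0.0594  0.1392] mid [ 0.5557 -0.0294  0.1342] ang 2.842167187945994 0.06863243024140285
bar [0.5117 0.0283 0.1167] [0.5708 0.0413 0.1517] mid [0.5413 0.0348 0.1342] ang 1.575055862573184 0.06989398636423834
knob [0.4882 0.2591 0.1776] 0.0009142764498017874
foot [[0.6085, 0.3357, 0.012], [0.6294, 0.2546, 0.012], [0.4938, 0.2104, 0.012], [0.4693, 0.2959, 0.012]] c [0.55027785 0.27413902 0.012     ]
tyaw 0.2967626853485137
```

```bash
cat >> h.py <<'E'
from scipy.spatial.transform import Rotation as R
YAW=.221;J0=.30
def frame(yaw=YAW):
    ex=np.array([np.cos(yaw),np.sin(yaw),0]);ey=np.array([-np.sin(yaw),np.cos(yaw),0]);z=np.array([0,0,1.])
    return ex,ey,-.5*ex+.866*z,.866*ex+.5*z
def want(j,yaw=YAW,flip=1):
    ex,ey,n,up=frame(yaw);p=flip*(np.cos(j)*up+np.sin(j)*ey);z=-n
    return R.from_matrix(np.c_[np.cross(p,z),p,z])
def go(pos,rot):
    o=bot.get_obs();r=R.from_quat(o['tool_rot'])
    print('clk',o['clock'],'shift',np.round(np.array(pos)-o['eef_pos'],4),'rotvec',np.degrees((rot*r.inv()).as_rotvec()).round(2),'j',np.round(o['joint_pos'],2))
E
python3 - <<'E'
from h import *
ex,ey,n,up=frame();ax=np.array([.5857,-.0225,.079])
for f in(1,-1): go(ax+.19*n,want(J0,flip=f))
E
```

```text
clk 0.1 shift [ 0.2696 -0.49    0.0312] rotvec [ 15.04 -26.57 -32.78] j [1.11 0.24 0.   1.34 0.   1.57]
clk 0.1 shift [ 0.2696 -0.49    0.0312] rotvec [-34.54 -19.46 142.16] j [1.11 0.24 0.   1.34 0.   1.57]
```

```bash
python3 -m jog '[[[0,0,0.03,0,0,0,120],[0,0,0.07,0,0,0,120],[0.02,-0.04,0.1,0,0,-3,120],[0.04,-0.08,0.11,1,-2,-6,120],[0.06,-0.12,0.11,3,-5,-10,120],[0.08,-0.16,0.11,5,-9,-14,120],[0.1,-0.2,0.11,7,-12,-17,120],[0.13,-0.24,0.11,9,-16,-21,120],[0.15,-0.28,0.11,11,-20,-25,120],[0.17,-0.32,0.1,13,-23,-28,120]]]'
python3 - <<'E'
from h import *
ex,ey,n,up=frame();ax=np.array([.5857,-.0225,.079])
go(ax+.19*n,want(J0))
E
```

```text
clock: 0.93
eef_pos: [0.376, 0.16, 0.3189]
tool_rot: [0.451, 0.863, 0.156, 0.168]
ft_force: [1.9, 0.5, 0.3]
grip_width: 0.0454
clk 0.9333 shift [ 0.117  -0.2034 -0.0754] rotvec [ 1.97 -3.12 -4.69] j [ 0.48 -0.35 -0.39  1.08 -0.09  1.42]
```

```bash
python3 -m jog '[[[0.02,-0.035,-0.005,0,-1,-1,120],[0.04,-0.07,-0.015,1,-2,-3,120],[0.06,-0.105,-0.03,2,-3,-4,120],[0.08,-0.14,-0.05,2,-3.5,-5,120],[0.1,-0.17,-0.0687,2,-3.5,-5,120],[0.1,-0.17,-0.0687,2,-3.5,-5,120],[0.1,-0.17,-0.0687,2,-3.5,-5,120],[0.1,-0.17,-0.0687,2,-3.5,-5,120]]]'
python3 - <<'E'
from h import *
ex,ey,n,up=frame();ax=np.array([.5857,-.0225,.079])
go(ax+.19*n,want(J0))
m=bot.camera_model('wrist');print(np.round(m['T'],4).tolist())
cv2.imwrite('pics/w1.png',bot.camera('wrist'))
g=ax+.062*n
for k in(-1,0,1,2): print(k,np.round(proj(m,g-k*.065*ey),1))
E
```

```text
clock: 1.6
eef_pos: [0.4751, -0.0088, 0.2486]
tool_rot: [0.486, 0.835, 0.175, 0.19]
ft_force: [0.3, 0.3, -0.5]
grip_width: 0.045
clk 1.6 shift [ 0.0179 -0.0346 -0.0051] rotvec [ 0.03 -0.06  0.28] j [-0.13 -0.21 -0.51  0.78  0.17  0.96]
[[0.7447, 0.2985, 0.5969, 0.3644], [0.4668, -0.8722, -0.1462, 0.0369], [0.477, 0.3874, -0.7889, 0.3777], [0.0, 0.0, 0.0, 1.0]]
-1 [338.3 156.3]
0 [317.2 222.5]
1 [298.3 281.6]
2 [281.4 334.4]
```

View pics/w1.png

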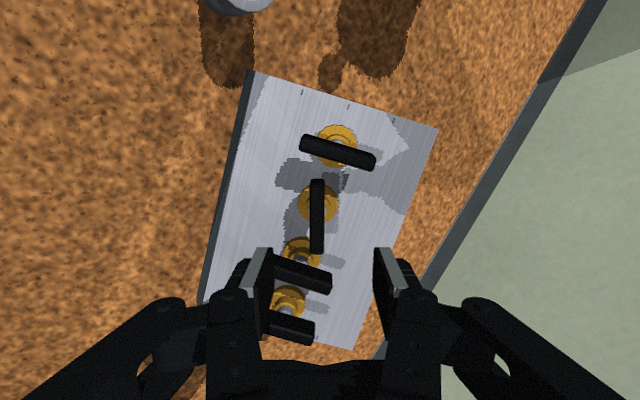

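The wrist view shows the shut bar at about (317,216), running from (317,180) to (318,253). The open neighbour is at (338,152), and both have clear gaps. I'll measure the bars on the top plane.

Run:
```python
from h import *
ex,ey,n,up=frame();ax=np.array([.5857,-.0225,.079])
m=bot.camera_model('wrist');im=cv2.imread('pics/w1.png')
for out in(.062,.055):
  for b in((295,175,340,262),(290,125,385,175)):
    for c,a,v,s in blobs(im,b,45,200):
        L=s[1]*np.sqrt(12)/2
        def pl(uv):
            o,r=ray(m,uv);return o+r*((ax+out*n-o)@n)/(r@n)
        A,B,M=pl(c-v*L),pl(c+v*L),pl(c);e=A-B
        j=np.arctan2(-(e@up),e@ey)%np.pi
        w=M-(ax+out*n)
        print(out,c.round(1),a,'j',round(j,3),'len',np.linalg.norm(e).round(4),'axis off ey,up',(w@ey).round(4),(w@up).round(4))
```

```text
0.062 [316.5 215.5] 1054 j 0.279 len 0.0737 axis off ey,up 0.007 -0.0015
0.062 [336.9 152.1] 1360 j 1.578 len 0.0676 axis off ey,up 0.0689 -0.0014
0.055 [316.5 215.5] 1054 j 0.279 len 0.0754 axis off ey,up 0.0047 -0.001
0.055 [336.9 152.1] 1360 j 1.578 len 0.0692 axis off ey,up 0.068 -0.0008
```

```bash
cat >> h.py <<'E'
AX=np.array([.5853,-.0205,.079]);J0=.285
E
python3 - <<'E'
from h import *
ex,ey,n,up=frame()
go(AX+.10*n,want(J0)); go(AX+.046*n,want(J0))
E
```

```text
clk 1.65 shift [ 0.0611 -0.0234 -0.0839] rotvec [ 0.47  0.13 -0.56] j [-0.13 -0.21 -0.51  0.78  0.17  0.96]
clk 1.65 shift [ 0.0875 -0.0175 -0.1306] rotvec [ 0.47  0.13 -0.56] j [-0.13 -0.21 -0.51  0.78  0.17  0.96]
```

```bash
python3 -m jog '[[[0.02,-0.008,-0.02,0,0,0,120],[0.04,-0.016,-0.05,0,0,-0.5,120],[0.061,-0.0234,-0.084,0.5,0,-0.6,120],[0.061,-0.0234,-0.084,0.5,0,-0.6,120],[0.061,-0.0234,-0.084,0.5,0,-0.6,120],[0.061,-0.0234,-0.084,0.5,0,-0.6,120]]]'
python3 - <<'E'
from h import *
ex,ey,n,up=frame()
go(AX+.046*n,want(J0))
m=bot.camera_model('wrist');cv2.imwrite('pics/w2.png',bot.camera('wrist'))
g=AX+.062*n
for p in(g,g+.035*(np.cos(J0)*ey-np.sin(J0)*up),g-.035*(np.cos(J0)*ey-np.sin(J0)*up)): print(np.round(proj(m,p),1))
E
```

```text
clock: 2.15
eef_pos: [0.5369, -0.0305, 0.1664]
tool_rot: [0.489, 0.832, 0.178, 0.19]
ft_force: [-0.0, 0.1, 0.4]
grip_width: 0.0451
clk 2.15 shift [ 0.0259  0.0049 -0.0476] rotvec [-0.01  0.2  -0.08] j [-0.17  0.   -0.56  0.52  0.19  0.94]
[320.2 221.4]
[320.2 166. ]
[320.2 271.8]
```

View pics/w2.png

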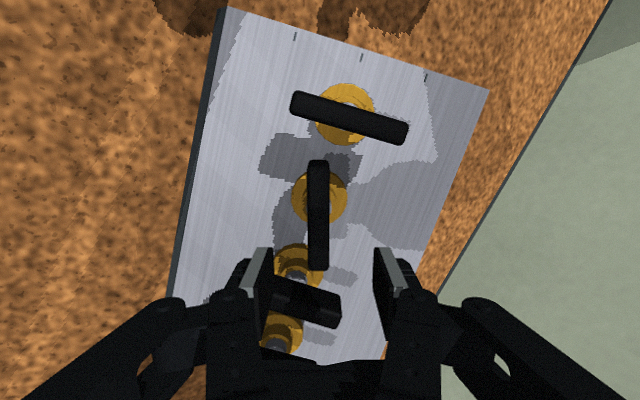

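The jaws straddle the shut bar, which spans (318,160) to (318,271). That matches the prediction of (320,166) to (320,272), so I'm going down and closing.

```bash
python3 -m jog '[[[0.007,0.001,-0.012,0,0.2,0,120],[0.013,0.0025,-0.024,0,0.2,0,120],[0.02,0.004,-0.036,0,0.2,0,120],[0.0255,0.005,-0.0475,0,0.2,0,120],[0.0255,0.005,-0.0475,0,0.2,0,120],[0.0255,0.005,-0.0475,0,0.2,0,160],[0.0255,0.005,-0.0475,0,0.2,0,200],[0.0255,0.005,-0.0475,0,0.2,0,255],[0.0255,0.005,-0.0475,0,0.2,0,255],[0.0255,0.005,-0.0475,0,0.2,0,255]]]'
python3 - <<'E'
from h import *
ex,ey,n,up=frame()
go(AX+.046*n,want(J0));o=bot.get_obs();print(o['ft_force'],o['ft_torque'],o['grip_width'])
rel=want(1.571)*want(J0).inv();print(np.degrees(rel.as_rotvec()),np.degrees(n*1))
E
```

```text
clock: 3.03
eef_pos: [0.5625, -0.0272, 0.1188]
tool_rot: [0.491, 0.832, 0.177, 0.189]
ft_force: [0.8, -0.1, 0.1]
grip_width: -0.0001
clk 3.0333 shift [0.0004 0.0016 0.0001] rotvec [0.   0.03 0.09] j [-0.15  0.11 -0.58  0.38  0.18  0.96]
[ 0.82669428 -0.14778382  0.08516531] [-0.12414515  0.45142676 -0.0515032 ] -6.233081654094923e-05
[-35.94578662  -8.07592774  63.81004362] [-27.95113675  -6.27977246  49.61814506]
```

The fingers closed fully (opening 0), so they missed the bar. I'll look.

Run:
```python
from h import *
ex,ey,n,up=frame()
m=bot.camera_model('wrist');w=bot.camera('wrist')
s=bot.camera('scene')[130:230,220:360]
t=bot.camera('top')
s=cv2.resize(s,(560,400),interpolation=cv2.INTER_CUBIC)
cv2.imwrite('pics/w3.png',np.hstack([s[:, :],cv2.resize(w[100:400,200:440],(240,300))[:400] if 0 else cv2.resize(w[80:400,170:362+0],(240,400))]))
```

```text
(no output)
```

View pics/w3.png

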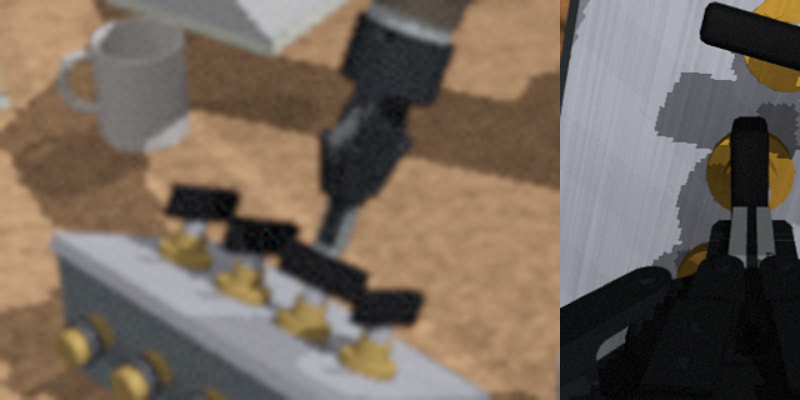

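Run:
```python
from h import *
ex,ey,n,up=frame();o=bot.get_obs();r=R.from_quat(o['tool_rot']);p=np.array(o['eef_pos'])
m=bot.camera_model('wrist');s=bot.camera_model('scene')
tip=p+r.apply([0,0,.008])
b=np.cos(J0)*ey-np.sin(J0)*up
for nm,q in(('tcp',p),('tip',tip),('axis62',AX+.062*n),('axis34',AX+.034*n),('face',AX),('e+',AX+.062*n+.035*b),('e-',AX+.062*n-.035*b),('n+',AX+.062*n+.065*ey)):
    a=np.array(proj(s,q));w=np.array(proj(m,q))
    print(nm,'scene crop',((a-[220,130])*4).round(),'wrist',w.round(),'wcrop',((w-[170,80])*[1.25,1.25]+[560,0]).round())
T=np.array(m['T']);print('cam in tool',r.inv().apply(T[:3,3]-p),r.inv().apply(T[:3,2]))
# two-view check of collar: use w2-like: bar far end from this view
```

```text
tcp scene crop [320. 273.] wrist [322. 246.] wcrop [750. 207.]
tip scene crop [316. 283.] wrist [322. 240.] wcrop [750. 200.]
axis62 scene crop [327. 254.] wrist [326. 258.] wcrop [755. 222.]
axis34 scene crop [315. 289.] wrist [325. 235.] wcrop [754. 194.]
face scene crop [300. 331.] wrist [325. 215.] wcrop [754. 169.]
e+ scene crop [369. 273.] wrist [326. 185.] wcrop [755. 132.]
e- scene crop [286. 235.] wrist [326. 322.] wcrop [754. 302.]
n+ scene crop [392. 290.] wrist [370. 121.] wcrop [810.  52.]
cam in tool [ 0.07142439  0.0002723  -0.16093718] [-2.83314861e-01  6.79644215e-04  9.59026708e-01]
```

Run:
```python
from h import *
o=bot.get_obs();print(o['grip_width'],o['clock'])
w=bot.camera('wrist')
cv2.imwrite('pics/w4.png',cv2.resize(w[150:350,220:420],(800,600)[:1]*2 if 0 else (600,600),interpolation=cv2.INTER_CUBIC))
```

```text
-9.59006067409268e-05 3.1833
```

View pics/w4.png

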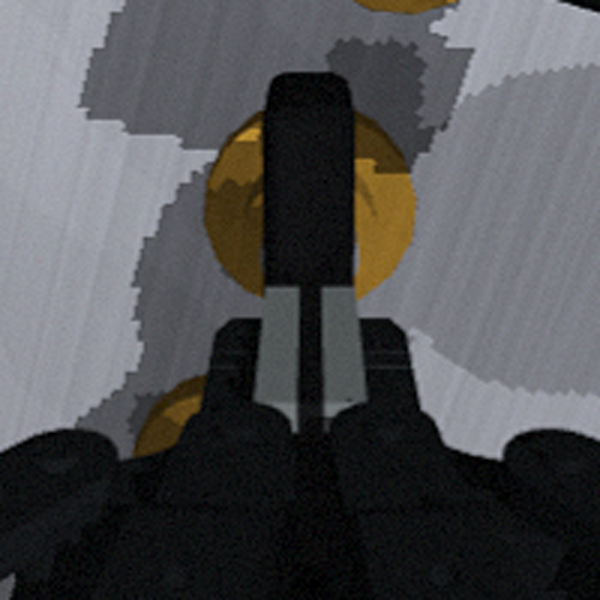

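Run:
```python
from h import *
ex,ey,n,up=frame();o=bot.get_obs();r=R.from_quat(o['tool_rot']);p=np.array(o['eef_pos'])
m=bot.camera_model('wrist');print(np.round(m['K'],1).tolist(),m['k1'])
b=np.cos(J0)*ey-np.sin(J0)*up;q=np.cos(J0)*up+np.sin(J0)*ey
z=lambda w:((np.array(w)-[220,150])*3).round()
for a in(.035,.02):
  for h in(.062,.034):
    print(a,h,z(proj(m,AX+h*n+a*b+.007*q)),z(proj(m,AX+h*n+a*b-.007*q)))
print('collar22@10',[z(proj(m,AX+.01*n+s*.022*q)).tolist() for s in(1,-1)],'13@24',[z(proj(m,AX+.024*n+s*.013*q)).tolist() for s in(1,-1)])
for x in(.011,-.011):
  for zz in(.008,-.011): print('pad',x,zz,z(proj(m,p+r.apply([x,0,zz]))))
```

```text
[[339.0, 0.0, 323.0], [0.0, 339.0, 201.3], [0.0, 0.0, 1.0]] -0.023608388180588066
0.035 0.062 [366. 106.] [270. 106.]
0.035 0.034 [357.  68.] [276.  68.]
0.02 0.062 [364. 203.] [271. 203.]
0.02 0.034 [356. 151.] [277. 151.]
collar22@10 [[423.0, 212.0], [209.0, 212.0]] 13@24 [[384.0, 236.0], [248.0, 237.0]]
pad 0.011 0.008 [307. 211.]
pad 0.011 -0.011 [307. 252.]
pad -0.011 0.008 [307. 325.]
pad -0.011 -0.011 [307. 376.]
```

The pads have closed above the bar. Their tips appear at tool z of about -25 mm, whether I use parallax at the open setting or the line of sight now, and not +8 mm as bot.tip_extent says. I'll trust that, open, go about 30 mm deeper in steps while watching force, and close again.

```bash
python3 -m jog '[[[0,0.0015,0,0,0,0,120],[0,0.0015,0,0,0,0,120],[0,0.0015,0,0,0,0,120],[0,0.0015,0,0,0,0,120],[0,0.0015,0,0,0,0,120],[0.005,0.0025,-0.009,0,0,0,120],[0.01,0.0035,-0.0175,0,0,0,120],[0.01,0.0035,-0.0175,0,0,0,120]]]'
python3 -m jog '[[[0.0025,0.0005,-0.0045,0,0,0,120],[0.005,0.001,-0.0085,0,0,0,120],[0.005,0.001,-0.0085,0,0,0,150],[0.005,0.001,-0.0085,0,0,0,180],[0.005,0.001,-0.0085,0,0,0,255],[0.005,0.001,-0.0085,0,0,0,255],[0.005,0.001,-0.0085,0,0,0,255],[0.005,0.001,-0.0085,0,0,0,255]]]'
```

```text
clock: 3.9
eef_pos: [0.5717, -0.0233, 0.0984]
tool_rot: [0.491, 0.832, 0.176, 0.187]
ft_force: [0.1, -0.3, -0.2]
grip_width: 0.0452
clock: 4.57
eef_pos: [0.5764, -0.0229, 0.0914]
tool_rot: [0.491, 0.832, 0.176, 0.188]
ft_force: [-3.4, -2.9, 0.9]
grip_width: 0.0128
```

Gripped at 12.8 mm. Now turning counter-clockwise about the face normal in two stages.

```bash
python3 -m jog '[[[0,0,0,-1.95,-0.44,3.46,255],[0,0,0,-3.9,-0.88,6.93,255],[0,0,0,-5.85,-1.32,10.4,255],[0,0,0,-7.8,-1.75,13.9,255],[0,0,0,-9.8,-2.2,17.3,255],[0,0,0,-11.7,-2.6,20.8,255],[0,0,0,-13.7,-3.1,24.2,255],[0,0,0,-15.6,-3.5,27.7,255],[0,0,0,-17.6,-3.9,31.2,255],[0,0,0,-17.6,-3.9,31.2,255]]]'
python3 - <<'E'
from h import *
o=bot.get_obs();ex,ey,n,up=frame();go(np.array([.5764,-.0229,.0914]),want(1.571));print(o['ft_force'],o['ft_torque'],'n,up,ey',[np.dot(o['ft_force'],k).round(1) for k in(n,up,ey)])
E
```

```text
clock: 5.4
eef_pos: [0.5767, -0.0226, 0.0916]
tool_rot: [0.209, 0.943, 0.109, 0.234]
ft_force: [-3.7, -1.7, 0.5]
grip_width: 0.0129
clk 5.4 shift [-0.0003 -0.0003 -0.0002] rotvec [-18.27  -4.2   32.69] j [-0.14  0.18 -0.59  0.31  0.17  0.35]
[-3.68978028 -1.73929464  0.45097166] [-0.3152636   0.91389946  0.05583334] n,up,ey [np.float64(2.4), np.float64(-3.2), np.float64(-0.9)]
```

```bash
python3 -m jog '[[[0,0,0,-2.2,-0.5,3.9,255],[0,0,0,-4.4,-1,7.8,255],[0,0,0,-6.6,-1.5,11.7,255],[0,0,0,-8.8,-2,15.6,255],[0,0,0,-11,-2.5,19.5,255],[0,0,0,-13.2,-3,23.4,255],[0,0,0,-15.4,-3.5,27.3,255],[0,0,0,-17.3,-4,30.8,255],[0,0,0,-18.4,-4.2,32.7,255],[0,0,0,-18.4,-4.2,32.7,255]]]'
python3 - <<'E'
from h import *
o=bot.get_obs();ex,ey,n,up=frame();go(np.array([.5764,-.0229,.0914]),want(1.571));print(o['ft_force'],o['ft_torque'],'n,up,ey',[np.dot(o['ft_force'],k).round(1) for k in(n,up,ey)])
E
```

```text
clock: 6.23
eef_pos: [0.5768, -0.0221, 0.0917]
tool_rot: [-0.106, 0.96, 0.028, 0.258]
ft_force: [-4.4, 0.3, 1.3]
grip_width: 0.0131
clk 6.2333 shift [-0.0004 -0.0008 -0.0003] rotvec [-0.    0.03  0.04] j [-0.14  0.18 -0.59  0.3   0.18 -0.31]
[-4.43694524  0.32397168  1.32548424] [-0.01880284  0.94809122  0.16179594] n,up,ey [np.float64(3.3), np.float64(-3.0), np.float64(1.3)]
```

```bash
python3 -m jog '[[[0,0,0,0,0,0,200],[0,0,0,0,0,0,170],[0,0,0,0,0,0,165],[0,0,0,0,0,0,165],[-0.005,-0.001,0.0085,0,0,0,165],[-0.015,-0.0033,0.026,0,0,0,165],[-0.03,-0.0066,0.052,0,0,0,165],[-0.045,-0.01,0.078,0,0,0,165],[-0.06,-0.0135,0.104,0,0,0,165],[-0.075,-0.017,0.13,0,0,0,165]]]'
python3 - <<'E'
from h import *
o=bot.get_obs();print(o['joint_pos'].round(2))
ex,ey,n,up=frame();m=bot.camera_model('wrist');w=bot.camera('wrist');t=bot.camera('top')
g=AX+.062*n;print([np.round(proj(m,g+k*.065*ey),0).tolist() for k in(1,0,-1)])
mt=bot.camera_model('top')
cv2.imwrite('pics/w5.png',w);cv2.imwrite('pics/t5.png',t)
for r in blobs(t,(290,145,390,208),60,30): print(r[0].round(1),r[1],r[2].round(2),r[3].round(1))
E
```

```text
clock: 7.07
eef_pos: [0.501, -0.0396, 0.2236]
tool_rot: [-0.107, 0.96, 0.028, 0.258]
ft_force: [0.9, -0.1, 0.6]
grip_width: 0.0303
[-0.21 -0.13 -0.51  0.7   0.21 -0.38]
[[403.0, 196.0], [324.0, 195.0], [245.0, 195.0]]
[372.9 172.9] 81 [0.13 0.99] [1.1 6. ]
[351.9 178.1] 75 [0.12 0.99] [1.  6.2]
[330.7 182.4] 65 [0.18 0.98] [0.9 6.1]
[309.7 186.4] 58 [0.2  0.98] [0.8 6.1]
[348.2 203.8] 276 [-1.    0.06] [ 2.5 11.9]
```

View pics/w5.png

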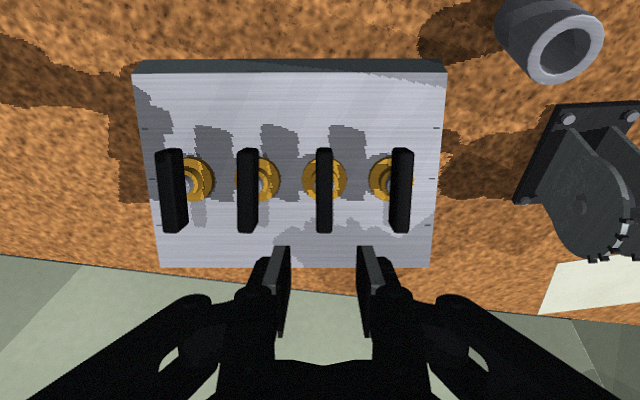

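All four bars now lie along the slope. In the wrist view they're at x≈173, 248, 324 and 402, and the turned one (324) is vertical like the rest. The top view agrees, with all four blobs aligned. Next is the throttle.

```bash
cat >> h.py <<'E'
TY=.28;KN=np.array([.4882,.2591,.178])
E
python3 - <<'E'
from h import *
q=want(1.571,TY);tz=q.as_matrix()[:,2];go(KN-.065*tz,q)
E
```

```text
clk 7.1667 shift [-0.0465  0.2907  0.006 ] rotvec [0.17 0.64 3.48] j [-0.21 -0.13 -0.5   0.7   0.21 -0.38]
```

```bash
python3 -m jog '[[[-0.005,0.01,0.03,0,0,0,75],[-0.01,0.04,0.06,0,0,0.5,75],[-0.015,0.075,0.08,0,0,1,75],[-0.02,0.11,0.08,0,0,1.5,75],[-0.025,0.145,0.08,0,0,2,75],[-0.03,0.18,0.08,0,0,2.5,75],[-0.035,0.21,0.08,0,0,3,75],[-0.04,0.24,0.07,0,0.5,3.5,75],[-0.045,0.265,0.05,0.2,0.6,3.5,75],[-0.0465,0.28,0.03,0.2,0.6,3.5,75]]]'
python3 -m jog '[[[0,0,0,0,0,0,75],[0,0,0,0,0,0,75],[0,0,0,0,0,0,75]]]'
python3 - <<'E'
from h import *
q=want(1.571,TY);tz=q.as_matrix()[:,2];go(KN-.065*tz,q)
m=bot.camera_model('wrist');cv2.imwrite('pics/w6.png',bot.camera('wrist'));print('knob pred',np.round(proj(m,KN),1))
cv2.imwrite('pics/s6.png',bot.camera('scene'))
E
```

```text
clock: 8.0
eef_pos: [0.4552, 0.2434, 0.2523]
tool_rot: [-0.136, 0.957, 0.039, 0.253]
ft_force: [0.6, 0.6, -0.2]
grip_width: 0.0603
clock: 8.25
eef_pos: [0.4559, 0.2401, 0.2524]
tool_rot: [-0.135, 0.957, 0.038, 0.252]
ft_force: [0.7, 0.1, 0.0]
grip_width: 0.0606
clk 8.25 shift [ 0.001   0.01   -0.0181] rotvec [-0.11 -0.5  -0.07] j [ 0.57 -0.13 -0.43  0.77 -0.14  0.26]
knob pred [335.7 194.1]
```

View pics/w6.png

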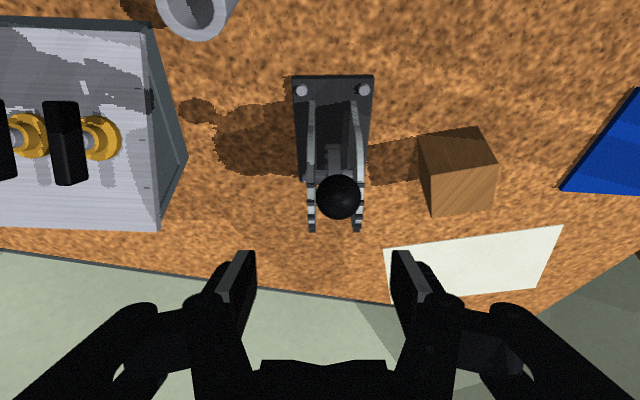

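The knob is at (338,197), against a prediction of (336,194), so it's about 2 mm off. The foot edges line up with the image axes, so the yaw is good. I'm correcting the offset and descending.

```bash
sed -i 's/KN=.*/KN=np.array([.4895,.261,.178])/' h.py
python3 - <<'E'
from h import *
q=want(1.571,TY);tz=q.as_matrix()[:,2]
for d in(-.065,-.02,.035): go(KN+d*tz,q)
x=np.array([np.cos(TY),np.sin(TY),0]);z=np.array([0,0,1])
k=lambda j:.115*np.sin(j-.6)*x+.115*np.cos(j-.6)*z
for i in range(4): print([ (k(.3*i+d)-k(.3*i)).round(4).tolist() for d in(.1,.2,.3)])
E
```

```text
clk 8.35 shift [ 0.0017  0.0121 -0.0191] rotvec [-0.18 -0.41 -0.  ] j [ 0.57 -0.13 -0.43  0.77 -0.14  0.26]
clk 8.35 shift [ 0.0233  0.0184 -0.0581] rotvec [-0.18 -0.41 -0.  ] j [ 0.57 -0.13 -0.43  0.77 -0.14  0.26]
clk 8.35 shift [ 0.0497  0.026  -0.1057] rotvec [-0.18 -0.41 -0.  ] j [ 0.57 -0.13 -0.43  0.77 -0.14  0.26]
[[0.0094, 0.0027, 0.006], [0.0194, 0.0056, 0.011], [0.0297, 0.0086, 0.015]]
[[0.0107, 0.0031, 0.0028], [0.0216, 0.0062, 0.0046], [0.0327, 0.0094, 0.0051]]
[[0.011, 0.0032, -0.0006], [0.022, 0.0063, -0.0023], [0.0327, 0.0094, -0.0051]]
[[0.0104, 0.003, -0.0039], [0.0203, 0.0058, -0.0089], [0.0297, 0.0086, -0.015]]
```

```bash
python3 -m jog '[[[0.0017,0.012,-0.019,-0.2,-0.4,0,75],[0.012,0.015,-0.038,-0.2,-0.4,0,75],[0.0233,0.0184,-0.058,-0.2,-0.4,0,75],[0.032,0.021,-0.074,-0.2,-0.4,0,75],[0.041,0.0235,-0.09,-0.2,-0.4,0,75],[0.0497,0.026,-0.1057,-0.2,-0.4,0,75],[0.0497,0.026,-0.1057,-0.2,-0.4,0,75]]]'
python3 -m jog '[[[0,0,0,0,0,0,130],[0,0,0,0,0,0,180],[0,0,0,0,0,0,255],[0,0,0,0,0,0,255],[0,0,0,0,0,0,255],[0,0,0,0,0,0,255]]]'
python3 - <<'E'
from h import *
q=want(1.571,TY);tz=q.as_matrix()[:,2]
go(KN+.035*tz,q)
m=bot.camera_model('wrist');cv2.imwrite('pics/w7.png',bot.camera('wrist')[100:400,170:470])
E
```

```text
clock: 8.93
eef_pos: [0.5058, 0.2648, 0.1439]
tool_rot: [-0.135, 0.957, 0.035, 0.254]
ft_force: [-0.0, 0.1, -0.3]
grip_width: 0.0603
clock: 9.43
eef_pos: [0.5061, 0.2665, 0.1482]
tool_rot: [-0.135, 0.956, 0.036, 0.257]
ft_force: [-3.5, -2.5, 6.8]
grip_width: 0.0315
clk 9.4333 shift [ 0.0002 -0.0006 -0.0005] rotvec [ 0.04  0.05 -0.06] j [ 0.56  0.08 -0.53  0.46 -0.14  0.25]
```

View pics/w7.png

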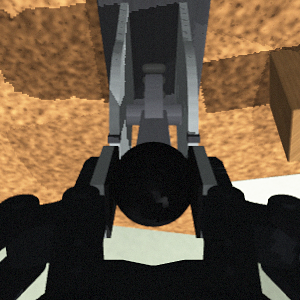

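Gripped on the ball at 31.5 mm; the image shows both pads either side of the knob and clear of the cheeks. First click along the arc, then a pause.

```bash
python3 -m jog '[[[0.0046,0.0013,0.003,0,0,0,255],[0.0094,0.0027,0.006,0,0,0,255],[0.0143,0.0041,0.0086,0,0,0,255],[0.0194,0.0056,0.011,0,0,0,255],[0.0245,0.0071,0.0131,0,0,0,255],[0.0297,0.0086,0.015,0,0,0,255],[0.0297,0.0086,0.015,0,0,0,255],[0.0297,0.0086,0.015,0,0,0,255],[0.0297,0.0086,0.015,0,0,0,255],[0.0297,0.0086,0.015,0,0,0,255]]]'
python3 - <<'E'
from h import *
mt=bot.camera_model('top');ms=bot.camera_model('scene')
s=bot.camera('scene');cv2.imwrite('pics/s8.png',s)
x=np.array([np.cos(TY),np.sin(TY),0]);c=KN+.065*x-[0,0,.180-.0]
for j in(0,.3,.6,.9): print(j,np.round(proj(ms,c+.115*np.sin(j-.6)*x+np.array([0,0,.085+.115*np.cos(j-.6)])),1))
for r in blobs(s,(340,190,410,245),50,20): print(r[0],r[1])
E
```

```text
clock: 10.32
eef_pos: [0.5343, 0.2749, 0.1601]
tool_rot: [-0.136, 0.957, 0.036, 0.254]
ft_force: [-1.1, 0.1, -0.9]
grip_width: 0.0003
0 [384.5 225.4]
0.3 [378.1 227. ]
0.6 [370.4 232.4]
0.9 [362.2 241.2]
[386.53642384 205.34657837] 906
```

The grip slipped off the ball (opening 0), so I'm lifting straight up and finding the knob from the images.

```bash
python3 -m jog '[[[0,0,0.015,0,0,0,255],[0,0,0.04,0,0,0,255],[0,0,0.07,0,0,0,255],[0,0,0.1,0,0,0,255],[-0.03,-0.01,0.12,0,0,0,255],[-0.06,-0.02,0.12,0,0,0,255],[-0.06,-0.02,0.12,0,0,0,75],[-0.06,-0.02,0.12,0,0,0,75]]]'
python3 - <<'E'
from h import *
ms=bot.camera_model('scene');mt=bot.camera_model('top');m=bot.camera_model('wrist')
o=bot.get_obs();print(o['eef_pos'].round(4),o['grip_width'])
s=bot.camera('scene');t=bot.camera('top');w=bot.camera('wrist')
cv2.imwrite('pics/s9.png',s);cv2.imwrite('pics/t9.png',t);cv2.imwrite('pics/w9.png',w)
for nm,im,b,th in(('s',s,(345,212,400,250),50),('t',t,(215,165,260,220),35),('w',w,(250,90,420,290),40)):
    for r in blobs(im,b,th,30): print(nm,r[0].round(1),r[1],r[3].round(1))
x=np.array([np.cos(TY),np.sin(TY),0]);c=KN+.065*x-[0,0,.180]
for j in(0,.3,.6,.9):
    q=c+.115*np.sin(j-.6)*x+np.array([0,0,.085+.115*np.cos(j-.6)]); print(j,[np.round(proj(k,q),1).tolist() for k in(ms,mt,m)])
E
```

```text
clock: 11.03
eef_pos: [0.4738, 0.2548, 0.2812]
tool_rot: [-0.136, 0.957, 0.036, 0.255]
ft_force: [1.2, 0.3, 0.2]
grip_width: 0.0238
[0.4738 0.2548 0.2812] 0.023773237095107064
s [384.  224.8] 79 [2.6 2.8]
t [232.3 210.8] 425 [4.6 8.8]
w [293.7 114.4] 409 [ 2.3 17.3]
w [325.5 131.6] 2607 [10.9 23.2]
w [274.1 272.2] 531 [ 4.1 11.7]
w [371.8 272.5] 523 [ 4.1 11.5]
w [253.2 266.6] 142 [2.1 6.5]
w [399.2 275.4] 437 [ 4.1 10.3]
0 [[384.5, 225.4], [230.8, 202.7], [325.8, 148.8]]
0.3 [[378.1, 227.0], [227.3, 191.6], [325.6, 191.5]]
0.6 [[370.4, 232.4], [224.0, 180.0], [325.2, 223.8]]
0.9 [[362.2, 241.2], [221.6, 169.3], [324.9, 242.8]]
```

The knob is still at the idle position: scene (384,225), predicted (384.5,225.4). The ball was held only near its top, so I'll regrip about 18 mm deeper.

Run:
```python
from h import *
q=want(1.571,TY);tz=q.as_matrix()[:,2]
for d in(-.06,0,.053): go(KN+d*tz,q)
```

```text
clk 11.1833 shift [-0.0147 -0.0025 -0.0506] rotvec [ 0.1  -0.17 -0.1 ] j [ 0.58 -0.09 -0.33  0.84 -0.15  0.26]
clk 11.1833 shift [ 0.0142  0.0058 -0.1025] rotvec [ 0.1  -0.17 -0.1 ] j [ 0.58 -0.09 -0.33  0.84 -0.15  0.26]
clk 11.1833 shift [ 0.0396  0.0131 -0.1484] rotvec [ 0.1  -0.17 -0.1 ] j [ 0.58 -0.09 -0.33  0.84 -0.15  0.26]
```

```bash
python3 -m jog '[[[-0.007,-0.001,-0.025,0,0,0,75],[-0.0147,-0.0025,-0.05,0,-0.2,0,75],[-0.0147,-0.0025,-0.05,0,-0.2,0,75],[-0.005,0.0005,-0.067,0,-0.2,0,75],[0.005,0.003,-0.085,0,-0.2,0,75],[0.0142,0.0058,-0.1025,0,-0.2,0,75],[0.023,0.008,-0.118,0,-0.2,0,75],[0.031,0.0105,-0.133,0,-0.2,0,75],[0.0396,0.013,-0.148,0,-0.2,0,75],[0.0396,0.013,-0.148,0,-0.2,0,75]]]'
python3 -m jog '[[[0,0,0,0,0,0,130],[0,0,0,0,0,0,180],[0,0,0,0,0,0,255],[0,0,0,0,0,0,255],[0,0,0,0,0,0,255],[0,0,0,0,0,0,255]]]'
python3 - <<'E'
from h import *
q=want(1.571,TY);tz=q.as_matrix()[:,2]
go(KN+.053*tz,q)
E
```

```text
clock: 12.02
eef_pos: [0.5155, 0.2678, 0.1304]
tool_rot: [-0.136, 0.957, 0.035, 0.255]
ft_force: [-0.7, 0.5, -0.1]
grip_width: 0.0602
clock: 12.52
eef_pos: [0.5151, 0.2689, 0.1344]
tool_rot: [-0.136, 0.956, 0.036, 0.258]
ft_force: [0.1, 2.4, 0.6]
grip_width: 0.0316
clk 12.5167 shift [-0.0001 -0.0006 -0.0023] rotvec [-0.02  0.17 -0.14] j [ 0.56  0.12 -0.53  0.41 -0.14  0.24]
```

```bash
python3 -m jog '[[[0.0023,0.0006,0.0015,0,0,0,255],[0.0046,0.0013,0.003,0,0,0,255],[0.007,0.002,0.0045,0,0,0,255],[0.0094,0.0027,0.006,0,0,0,255]]]'
```

```text
clock: 12.85
eef_pos: [0.5188, 0.27, 0.1366]
tool_rot: [-0.138, 0.957, 0.036, 0.252]
ft_force: [-18.8, -0.3, 10.4]
grip_width: 0.0314
```

```bash
python3 -m jog '[[[0,0,0,0,0,0,255],[0,0,0,0,0,0,255],[0,0,0,0,0,0,255]]]'
python3 - <<'E'
from h import *
o=bot.get_obs();r=R.from_quat(o['tool_rot']);print('f tool',r.inv().apply(o['ft_force']).round(1),'t tool',r.inv().apply(o['ft_torque']).round(2))
q=want(1.571,TY);go(o['eef_pos'],q)
m=bot.camera_model('wrist');w=bot.camera('wrist')
s=bot.camera('scene');ms=bot.camera_model('scene')
a=cv2.resize(w[130:330,220:420],(400,400),interpolation=cv2.INTER_CUBIC);b=cv2.resize(s[180:300,320:440],(400,400),interpolation=cv2.INTER_CUBIC)
cv2.imwrite('pics/wb.png',np.hstack([a,b]))
E
```

```text
clock: 13.1
eef_pos: [0.5217, 0.2709, 0.1386]
tool_rot: [-0.137, 0.957, 0.036, 0.255]
ft_force: [-8.8, 1.6, 6.0]
grip_width: 0.0318
f tool [ 3.9  4.  -9.2] t tool [-0.64  1.55 -0.03]
clk 13.1 shift [0. 0. 0.] rotvec [ 0.1  -0.14 -0.22] j [ 0.55  0.13 -0.5   0.44 -0.13  0.23]
```

View pics/wb.png

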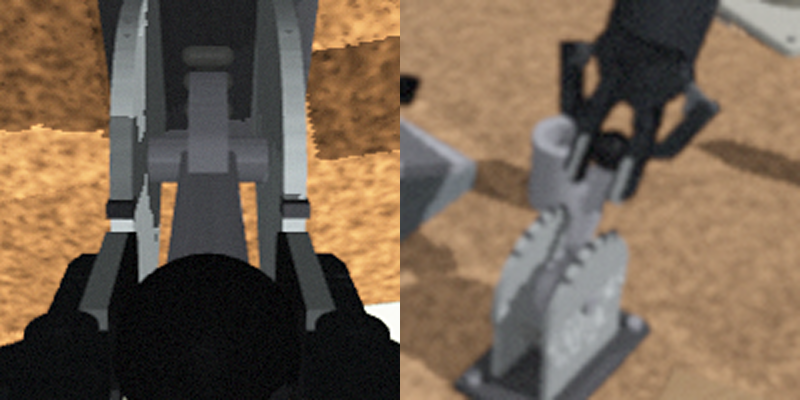

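The scene view (right half) shows the pads well around the ball and clear of the cheeks. The force is easing as the arm settles, so the grip is good and I'm finishing the first click.

```bash
python3 -m jog '[[[0.0037,0.0011,0.002,0,0,0,255],[0.0073,0.0022,0.004,0,0,0,255],[0.011,0.0033,0.006,0,0,0,255],[0.0146,0.0044,0.0077,0,0,0,255],[0.018,0.0055,0.0092,0,0,0,255],[0.0215,0.0065,0.0105,0,0,0,255],[0.0215,0.0065,0.0105,0,0,0,255],[0.0215,0.0065,0.0105,0,0,0,255],[0.0215,0.0065,0.0105,0,0,0,255],[0.0215,0.0065,0.0105,0,0,0,255]]]'
```

```text
clock: 14.03
eef_pos: [0.547, 0.2782, 0.1512]
tool_rot: [-0.136, 0.956, 0.036, 0.258]
ft_force: [-0.9, 3.1, 2.6]
grip_width: 0.0237
```

The opening fell to 23.7 mm, so the ball is shifting in the pads. I'll locate it numerically.

```bash
cat > kn.py <<'E'
from h import *
def where():
    o=bot.get_obs();m=bot.camera_model('wrist');w=bot.camera('wrist')
    col=w[:,316:328].max(2).mean(1); print('eef',o['eef_pos'].round(4),'w',o['grip_width'].round(4),'f',o['ft_force'].round(1))
    print('dark rows in centre col:',[int(i) for i in np.nonzero(col<35)[0]][:60:3])
    x=np.array([np.cos(TY),np.sin(TY),0]);c=KN+.065*x-[0,0,.180];T=np.array(m['T'])
    for j in np.arange(0,1.3,.15):
        q=c+.115*np.sin(j-.6)*x+np.array([0,0,.085+.115*np.cos(j-.6)])
        v=q-T[:3,3];d=np.linalg.norm(v);a=np.arcsin(.017/d);up=-T[:3,1];u=up-(up@v)*v/d/d;u/=np.linalg.norm(u)
        f=lambda s:proj(m,T[:3,3]+v/d*np.cos(a)+s*u*np.sin(a))
        print(round(j,2),'centre',np.round(proj(m,q),0),'rows',round(f(1)[1]),round(f(-1)[1]))
    return w
if __name__=='__main__': cv2.imwrite('pics/k1.png',where())
E
python3 kn.py
python3 - <<'E'
import cv2
w=cv2.imread('pics/k1.png');print(w[150:400:6,320].max(1).tolist());print([ (y,w[y,250:400:6].max(1).tolist()) for y in (220,240,260,280,300)])
E
```

```text
Traceback (most recent call last):
  File "kn.py", line 13, in <module>
    if __name__=='__main__': cv2.imwrite('pics/k1.png',where())
                                                       ~~~~~^^
  File "kn.py", line 4, in where
    col=w[:,316:328].max(2).mean(1); print('eef',o['eef_pos'].round(4),'w',o['grip_width'].round(4),'f',o['ft_force'].round(1))
                                                                           ^^^^^^^^^^^^^^^^^^^^^
AttributeError: 'float' object has no attribute 'round'
[ WARN:0@0.015] global loadsave.cpp:275 findDecoder imread_('pics/k1.png'): can't open/read file: check file path/integrity
Traceback (most recent call last):
TypeError: 'NoneType' object is not subscriptable
```

```bash
sed -i "s/o\['grip_width'\].round(4)/round(o['grip_width'],4)/" kn.py
python3 kn.py
python3 - <<'E'
import cv2
w=cv2.imread('pics/k1.png');print(w[150:400:6,320].max(1).tolist());print([ (y,w[y,250:400:6].max(1).tolist()) for y in (220,240,260,280,300)])
E
```

```text
eef [0.5469 0.2774 0.1511] w 0.0162 f [-0.3 -0.1  0.6]
dark rows in centre col: [3, 57, 60, 63, 66, 69, 72, 75, 78, 81, 84, 87, 90, 93, 96, 99, 102, 105, 108, 191]
0.0 centre [325. 206.] rows 155 258
0.15 centre [324. 253.] rows 205 304
0.3 centre [324. 293.] rows 246 342
0.45 centre [324. 322.] rows 278 369
0.6 centre [324. 342.] rows 301 386
0.75 centre [324. 353.] rows 315 393
0.9 centre [324. 357.] rows 322 394
1.05 centre [324. 355.] rows 323 389
1.2 centre [324. 349.] rows 320 380
[85, 94, 98, 107, 65, 65, 64, 4, 8, 18, 17, 18, 19, 17, 23, 12, 19, 19, 26, 24, 15, 16, 4, 8, 156, 173, 189, 226, 205, 201, 197, 206, 205, 206, 208, 207, 4, 14, 10, 18, 22, 14]
[(220, [182, 193, 173, 206, 164, 5, 10, 14, 16, 13, 11, 16, 9, 18, 17, 18, 15, 10, 18, 18, 8, 202, 183, 187, 207]), (240, [193, 136, 176, 173, 154, 12, 13, 7, 11, 10, 17, 13, 23, 14, 24, 17, 25, 24, 26, 29, 17, 182, 225, 205, 184]), (260, [186, 181, 204, 219, 24, 0, 10, 9, 18, 12, 19, 14, 23, 20, 35, 38, 40, 32, 27, 9, 17, 190, 195, 200, 203]), (280, [193, 179, 178, 16, 17, 14, 59, 9, 17, 12, 18, 15, 9, 16, 14, 9, 7, 10, 16, 41, 13, 19, 212, 219, 233]), (300, [63, 15, 16, 19, 17, 12, 14, 17, 14, 35, 176, 172, 172, 159, 186, 205, 18, 13, 14, 7, 19, 11, 11, 13, 10])]
```

The ball has slipped back to idle again: its rows 191–288 fit j≈0.1 or less, and the force is about 0. A sphere in these pads doesn't hold, so I'll push the knob with closed fingers from the robot's side and let each notch snap by itself. First I lift straight up and go round behind it.

```bash
python3 -m jog '[[[0,0,0.015,0,0,0,255],[0,0,0.045,0,0,0,255],[0,0,0.08,0,0,0,255],[0,0,0.115,-1,3.6,0,255],[-0.035,-0.01,0.135,-2,7.2,0,255],[-0.07,-0.02,0.135,-3,10.8,0,255],[-0.105,-0.03,0.135,-4.1,14.4,0,255],[-0.105,-0.03,0.135,-4.1,14.4,0,255],[-0.105,-0.03,0.135,-4.1,14.4,0,255]]]'
cat >> h.py <<'E'
_e=np.array([-np.sin(TY),np.cos(TY),0]);_x=np.array([np.cos(TY),np.sin(TY),0])
QP=R.from_rotvec(np.radians(15)*_e)*want(1.571,TY);TZ=QP.as_matrix()[:,2];NR=-QP.as_matrix()[:,0]
def pk(j): return KN+.065*_x-[0,0,.180]+.115*np.sin(j-.6)*_x+np.array([0,0,.085+.115*np.cos(j-.6)])
E
python3 - <<'E'
from h import *
ms=bot.camera_model('scene');mt=bot.camera_model('top')
s=bot.camera('scene');t=bot.camera('top')
for r in blobs(s,(345,212,400,250),50,20): print('s',r[0].round(1),r[1],r[3].round(1))
for r in blobs(t,(215,165,260,220),35,20): print('t',r[0].round(1),r[1])
print([np.round(proj(ms,pk(j)),1).tolist() for j in(0,.1,.3)])
P0=KN+.037*TZ-.036*NR
go(P0-.11*TZ,QP);go(P0,QP)
E
```

```text
clock: 14.88
eef_pos: [0.4406, 0.2463, 0.2852]
tool_rot: [-0.139, 0.981, 0.017, 0.131]
ft_force: [0.8, 0.2, 0.5]
grip_width: -0.0002
s [384.1 224.8] 82 [2.6 2.8]
t [234.2 209.3] 293
[[384.5, 225.4], [382.6, 225.5], [378.1, 227.0]]
clk 14.9833 shift [-0.0031 -0.0006 -0.0451] rotvec [ 0.06  0.13 -0.07] j [ 0.56  0.02 -0.11  1.19 -0.07  0.27]
clk 14.9833 shift [ 0.0243  0.0073 -0.1514] rotvec [ 0.06  0.13 -0.07] j [ 0.56  0.02 -0.11  1.19 -0.07  0.27]
```

The lever is still idle (scene knob 384.1,224.8). Going down behind the knob.

```bash
python3 -m jog '[[[-0.003,0,-0.02,0,0,0,255],[-0.003,0,-0.045,0,0,0,255],[0.003,0.001,-0.07,0,0,0,255],[0.009,0.003,-0.093,0,0,0,255],[0.015,0.005,-0.116,0,0,0,255],[0.02,0.006,-0.135,0,0,0,255],[0.0243,0.0073,-0.1514,0,0,0,255],[0.0243,0.0073,-0.1514,0,0,0,255],[0.0243,0.0073,-0.1514,0,0,0,255]]]'
python3 - <<'E'
from h import *
for j in(-.05,0,.05,.1,.15,.2,.25): go(pk(j)+.037*TZ-.028*NR,QP)
s=bot.camera('scene')
for r in blobs(s,(360,212,395,250),50,20): print('s',r[0].round(1),r[1],r[3].round(1))
E
```

```text
clock: 15.73
eef_pos: [0.4643, 0.2537, 0.1316]
tool_rot: [-0.139, 0.982, 0.017, 0.128]
ft_force: [0.4, 0.2, 0.4]
grip_width: -0.0001
clk 15.7333 shift [ 0.004   0.0012 -0.    ] rotvec [ 0.15 -0.09 -0.08] j [ 0.54  0.16 -0.36  0.8  -0.07  0.25]
clk 15.7333 shift [0.0085 0.0025 0.0034] rotvec [ 0.15 -0.09 -0.08] j [ 0.54  0.16 -0.36  0.8  -0.07  0.25]
clk 15.7333 shift [0.0131 0.0038 0.0065] rotvec [ 0.15 -0.09 -0.08] j [ 0.54  0.16 -0.36  0.8  -0.07  0.25]
clk 15.7333 shift [0.0179 0.0052 0.0094] rotvec [ 0.15 -0.09 -0.08] j [ 0.54  0.16 -0.36  0.8  -0.07  0.25]
clk 15.7333 shift [0.0228 0.0066 0.012 ] rotvec [ 0.15 -0.09 -0.08] j [ 0.54  0.16 -0.36  0.8  -0.07  0.25]
clk 15.7333 shift [0.0279 0.0081 0.0144] rotvec [ 0.15 -0.09 -0.08] j [ 0.54  0.16 -0.36  0.8  -0.07  0.25]
clk 15.7333 shift [0.033  0.0096 0.0165] rotvec [ 0.15 -0.09 -0.08] j [ 0.54  0.16 -0.36  0.8  -0.07  0.25]
s [392.4 216.6] 40 [1.5 4.7]
s [384.5 224.6] 88 [2.8 2.9]
```

Pushing slowly to about j=0.12 and reading the force.

```bash
cat > st.py <<'E'
from h import *
o=bot.get_obs();ms=bot.camera_model('scene');s=bot.camera('scene')
P=o['eef_pos'];d=[(np.linalg.norm(pk(j)+.037*TZ-.028*NR-P),j) for j in np.arange(-.2,1.2,.01)]
print('finger j',round(min(d)[1],2),round(min(d)[0],4),'eef',P.round(4),'f',np.round(o['ft_force'],1))
for r in blobs(s,(345,212,395,260),50,20): print('s',r[0].round(1),r[1],r[3].round(1))
print([(round(j,2),np.round(proj(ms,pk(j)),0).tolist()) for j in(0,.15,.3,.6,.9)])
import sys
for j in map(float,sys.argv[1:]): print(j,(pk(j)+.037*TZ-.028*NR-P).round(4))
E
python3 -m jog '[[[0.004,0.001,0.001,0,0,0,255],[0.0085,0.0025,0.0034,0,0,0,255],[0.0108,0.003,0.005,0,0,0,255],[0.0131,0.0038,0.0065,0,0,0,255],[0.0155,0.0045,0.008,0,0,0,255],[0.0179,0.0052,0.0094,0,0,0,255]]]'
python3 st.py .15 .2 .25 .3
```

```text
clock: 16.28
eef_pos: [0.4787, 0.2585, 0.1415]
tool_rot: [-0.14, 0.982, 0.017, 0.126]
ft_force: [-8.4, -2.2, 2.0]
grip_width: 0.0003
finger j 0.08 0.0023 eef [0.4787 0.2585 0.1415] f [-8.4 -2.2  2. ]
s [386.6 221.4] 165 [3.3 6.2]
[(0, [385.0, 225.0]), (0.15, [382.0, 226.0]), (0.3, [378.0, 227.0]), (0.6, [370.0, 232.0]), (0.9, [362.0, 241.0])]
0.15 [0.0084 0.0018 0.002 ]
0.2 [0.0134 0.0033 0.0044]
0.25 [0.0185 0.0048 0.0065]
0.3 [0.0238 0.0063 0.0083]
```

```bash
python3 -m jog '[[[0.0025,0.0007,0.0013,0,0,0,255],[0.005,0.0014,0.0026,0,0,0,255],[0.0075,0.002,0.0038,0,0,0,255]]]'
python3 st.py .2 .25 .3
```

```text
clock: 16.58
eef_pos: [0.4915, 0.2623, 0.1476]
tool_rot: [-0.139, 0.981, 0.018, 0.131]
ft_force: [-0.2, -0.1, -0.8]
grip_width: 0.0001
finger j 0.2 0.0019 eef [0.4915 0.2623 0.1476] f [-0.2 -0.1 -0.8]
s [384.7 221.3] 191 [3.3 7. ]
[(0, [385.0, 225.0]), (0.15, [382.0, 226.0]), (0.3, [378.0, 227.0]), (0.6, [370.0, 232.0]), (0.9, [362.0, 241.0])]
0.2 [ 0.0007 -0.0006 -0.0017]
0.25 [0.0058 0.0009 0.0004]
0.3 [0.0111 0.0024 0.0023]
```

The force dropped to zero, so it has snapped into notch 1. I'll dwell and verify the knob's edge.

```bash
python3 -m jog '[[[0,0,0,0,0,0,255],[0,0,0,0,0,0,255],[0,0,0,0,0,0,255],[0,0,0,0,0,0,255],[0,0,0,0,0,0,255],[0,0,0,0,0,0,255],[0,0,0,0,0,0,255],[0,0,0,0,0,0,255]]]' | head -1
cat >> st.py <<'E'
for y in range(218,250,2):
    q=np.nonzero(s[y,345:400].max(1)<55)[0]
    if len(q): print(y,345+q.min(),345+q.max(),end='; ')
c=cv2.imread('pics/s9.png')
print('\nidle ref',end=' ')
for y in range(218,234,2):
    q=np.nonzero(c[y,345:400].max(1)<55)[0]
    if len(q): print(y,345+q.min(),345+q.max(),end='; ')
print()
E
python3 st.py .3 .4 .45 .5 .55
```

```text
clock: 17.3
finger j 0.19 0.0013 eef [0.4902 0.2617 0.1463] f [ 0.5 -0.5  0.2]
s [389.1 216.4] 88 [2.9 4.2]
s [377.9 226.3] 99 [2.9 3. ]
[(0, [385.0, 225.0]), (0.15, [382.0, 226.0]), (0.3, [378.0, 227.0]), (0.6, [370.0, 232.0]), (0.9, [362.0, 241.0])]
0.3 [0.0123 0.003  0.0036]
0.4 [0.023  0.0061 0.0064]
0.45 [0.0285 0.0076 0.0074]
0.5 [0.0339 0.0092 0.0081]
0.55 [0.0394 0.0108 0.0086]
218 389 392; 220 389 391; 222 374 390; 224 373 390; 226 373 390; 228 373 383; 230 374 382; 232 376 378; 
idle ref 220 382 387; 222 380 388; 224 379 389; 226 380 389; 228 380 388; 230 385 385;
```

The knob is at (377.9,226.3), which is notch 1 (predicted 378,227). Pushing on to the second notch.

```bash
python3 -m jog '[[[0.006,0.0015,0.002,0,0,0,255],[0.0123,0.003,0.0036,0,0,0,255],[0.0155,0.004,0.0045,0,0,0,255],[0.0187,0.0048,0.0054,0,0,0,255],[0.022,0.0058,0.0062,0,0,0,255],[0.025,0.0067,0.0069,0,0,0,255],[0.028,0.0076,0.0074,0,0,0,255],[0.031,0.0085,0.0078,0,0,0,255]]]'
python3 st.py .5 .55 | head -8
```

```text
clock: 18.02
eef_pos: [0.5218, 0.2704, 0.1543]
tool_rot: [-0.139, 0.982, 0.018, 0.13]
ft_force: [-1.5, 0.2, 0.3]
grip_width: 0.0001
finger j 0.48 0.0002 eef [0.5218 0.2704 0.1543] f [-1.5  0.2  0.3]
s [379.3 222. ] 296 [4.6 8. ]
[(0, [385.0, 225.0]), (0.15, [382.0, 226.0]), (0.3, [378.0, 227.0]), (0.6, [370.0, 232.0]), (0.9, [362.0, 241.0])]
0.5 [0.0023 0.0005 0.0002]
0.55 [0.0078 0.0021 0.0006]
218 376 395; 220 379 391; 222 382 385; 224 371 384; 226 369 383; 228 368 383; 230 368 383; 232 369 380; 234 370 376; 
idle ref 220 382 387; 222 380 388; 224 379 389; 226 380 389; 228 380 388; 230 385 385;
```

```bash
python3 -m jog '[[[0,0,0,0,0,0,255],[0,0,0,0,0,0,255]]]' | head -1
python3 st.py .5 .55 .6 .7 .75 .8
```

```text
clock: 18.23
finger j 0.48 0.0002 eef [0.522  0.2704 0.1544] f [ 0.1 -0.3  0.1]
s [378.5 222.6] 303 [4.6 9. ]
[(0, [385.0, 225.0]), (0.15, [382.0, 226.0]), (0.3, [378.0, 227.0]), (0.6, [370.0, 232.0]), (0.9, [362.0, 241.0])]
0.5 [0.0021 0.0005 0.0001]
0.55 [0.0076 0.0021 0.0005]
0.6 [0.0132 0.0037 0.0006]
0.7 [0.0242 0.0069 0.0001]
0.75 [ 0.0297  0.0084 -0.0007]
0.8 [ 0.0351  0.01   -0.0017]
218 376 395; 220 378 391; 222 382 385; 224 374 384; 226 369 383; 228 367 383; 230 366 383; 232 366 380; 234 367 376; 236 369 373; 
idle ref 220 382 387; 222 380 388; 224 379 389; 226 380 389; 228 380 388; 230 385 385;
```

The knob is now at about (371,231), notch 2. Dwelling, then the third click.

```bash
python3 -m jog '[[[0,0,0,0,0,0,255],[0,0,0,0,0,0,255],[0,0,0,0,0,0,255],[0,0,0,0,0,0,255],[0,0,0,0,0,0,255],[0,0,0,0,0,0,255],[0,0,0,0,0,0,255],[0,0,0,0,0,0,255],[0,0,0,0,0,0,255]]]' | head -1
python3 -m jog '[[[0.0066,0.0018,0.0003,0,0,0,255],[0.0132,0.0037,0.0006,0,0,0,255],[0.0165,0.0047,0.0006,0,0,0,255],[0.0198,0.0056,0.0005,0,0,0,255],[0.023,0.0065,0.0003,0,0,0,255],[0.0263,0.0074,-0.0001,0,0,0,255],[0.0295,0.0083,-0.0006,0,0,0,255],[0.0325,0.0092,-0.0012,0,0,0,255]]]'
python3 st.py .8
```

```text
clock: 19.03
clock: 19.7
eef_pos: [0.5543, 0.2797, 0.1528]
tool_rot: [-0.139, 0.982, 0.018, 0.13]
ft_force: [-1.6, 0.4, 0.8]
grip_width: 0.0003
finger j 0.77 0.0007 eef [0.5543 0.2797 0.1528] f [-1.6  0.4  0.8]
s [372.9 224.1] 525 [6.9 9.7]
[(0, [385.0, 225.0]), (0.15, [382.0, 226.0]), (0.3, [378.0, 227.0]), (0.6, [370.0, 232.0]), (0.9, [362.0, 241.0])]
0.8 [ 0.0029  0.0008 -0.0001]
218 362 396; 220 363 396; 222 367 392; 224 368 390; 226 368 386; 228 371 383; 230 366 377; 232 361 376; 234 360 376; 236 360 375; 238 360 374; 240 361 371; 242 363 368; 
idle ref 220 382 387; 222 380 388; 224 379 389; 226 380 389; 228 380 388; 230 385 385;
```

```bash
python3 -m jog '[[[0,0,0,0,0,0,255],[0,0,0,0,0,0,255],[0,0,0,0,0,0,255]]]' | head -4
python3 st.py | tail -3
python3 -m jog '[[[-0.005,-0.0015,0,0,0,0,255],[-0.02,-0.006,0.005,0,0,0,255],[-0.045,-0.013,0.02,0,0,0,255],[-0.07,-0.02,0.05,0,0,0,255],[-0.1,-0.03,0.08,0,0,0,255],[-0.13,-0.035,0.1,0,0,0,255],[-0.16,-0.04,0.12,0,0,0,255],[-0.18,-0.05,0.12,0,0,0,255],[-0.18,-0.05,0.12,0,0,0,255],[-0.18,-0.05,0.12,0,0,0,255]]]'
python3 - <<'E'
from h import *
ms=bot.camera_model('scene');mt=bot.camera_model('top');s=bot.camera('scene');t=bot.camera('top')
cv2.imwrite('pics/sf.png',s);cv2.imwrite('pics/tf.png',t)
for r in blobs(s,(345,222,395,262),50,20): print('knob s',r[0].round(1),r[1],r[3].round(1))
print([(j,np.round(proj(ms,pk(j)),1).tolist()) for j in(.6,.9,1.2)])
for r in blobs(t,(290,145,390,208),60,30): print('bar',r[0].round(1),r[1],r[2].round(2))
s0=cv2.imread('pics/scene0.png');t0=cv2.imread('pics/top0.png')
def sh(a,b,box):
    x0,y0,x1,y1=box;f=lambda i:i[y0:y1,x0:x1].astype(np.float32).mean(2)
    return np.round(cv2.phaseCorrelate(f(a),f(b),cv2.createHanningWindow((x1-x0,y1-y0),cv2.CV_32F)),2).tolist() if 0 else (round(float(np.abs(f(a)-f(b)).mean()),1))
print('mug s',sh(s0,s,(235,130,275,170)),'carton s',sh(s0,s,(388,288,432,340)),'bush s',sh(s0,s,(357,213,379,245)))
for nm,b in(('carton',(165,172,205,212)),('bush',(270,218,294,242)),('mug',(445,185,490,228))): print(nm,'t',sh(t0,t,b))
E
```

```text
clock: 20.0
eef_pos: [0.5541, 0.2794, 0.1531]
tool_rot: [-0.139, 0.981, 0.018, 0.13]
ft_force: [0.1, 1.3, 0.7]
[(0, [385.0, 225.0]), (0.15, [382.0, 226.0]), (0.3, [378.0, 227.0]), (0.6, [370.0, 232.0]), (0.9, [362.0, 241.0])]
218 362 396; 220 363 396; 222 367 393; 224 368 390; 226 368 386; 228 373 382; 230 374 377; 232 362 376; 234 360 376; 236 359 375; 238 359 374; 240 359 371; 242 361 368; 244 365 365; 
idle ref 220 382 387; 222 380 388; 224 379 389; 226 380 389; 228 380 388; 230 385 385; 
clock: 20.88
eef_pos: [0.3731, 0.2293, 0.2739]
tool_rot: [-0.14, 0.981, 0.019, 0.131]
ft_force: [0.6, 0.5, 0.3]
grip_width: -0.0001
knob s [364.3 237.7] 110 [3.  3.3]
[(0.6, [370.4, 232.4]), (0.9, [362.2, 241.2]), (1.2, [354.3, 252.7])]
bar [372.8 172.8] 82 [0.14 0.99]
bar [351.8 178.2] 76 [0.11 0.99]
bar [330.7 182.4] 66 [0.18 0.98]
bar [309.7 186.6] 58 [0.21 0.98]
mug s 20.6 carton s 2.4 bush s 34.0
carton t 2.7
bush t 22.7
mug t 21.1
```

```bash
python3 -m jog '[[[-0.015,0.02,0.02,0,0,0,255],[-0.03,0.05,0.04,0,0,0,255],[-0.05,0.08,0.04,0,0,0,255],[-0.07,0.11,0.04,0,0,0,255],[-0.09,0.14,0.04,0,0,0,255],[-0.11,0.17,0.04,0,0,0,255],[-0.12,0.2,0.04,0,0,0,255],[-0.12,0.2,0.04,0,0,0,255],[-0.12,0.2,0.04,0,0,0,255],[-0.12,0.2,0.04,0,0,0,255]]]' | head -2
python3 - <<'E'
from h import *
ms=bot.camera_model('scene');mt=bot.camera_model('top');s=bot.camera('scene');t=bot.camera('top')
cv2.imwrite('pics/sg.png',s);cv2.imwrite('pics/tg.png',t)
for th in(35,50):
  for nm,im,b in(('s',s,(345,222,395,262)),('t',t,(212,150,255,200))):
    for r in blobs(im,b,th,20): print(th,'knob',nm,r[0].round(1),r[1],r[3].round(1))
print([(j,np.round(proj(ms,pk(j)),1).tolist(),np.round(proj(mt,pk(j)),1).tolist()) for j in(.6,.8,.9)])
s0=cv2.imread('pics/scene0.png');t0=cv2.imread('pics/top0.png')
g=lambda i:cv2.GaussianBlur(i,(0,0),1)
for nm,a,b,(x0,y0,x1,y1) in(('mug s',s0,s,(236,130,274,168)),('bush s',s0,s,(357,213,379,245)),('carton s',s0,s,(388,290,432,340)),('mug t',t0,t,(446,188,488,226)),('bush t',t0,t,(271,219,293,241)),('carton t',t0,t,(168,174,202,212))):
    T=g(a)[y0:y1,x0:x1];r=cv2.matchTemplate(g(b)[y0-10:y1+10,x0-10:x1+10],T,cv2.TM_CCOEFF_NORMED);_,v,_,p=cv2.minMaxLoc(r);print(nm,'shift',p[0]-10,p[1]-10,round(v,2))
E
```

```text
clock: 21.82
eef_pos: [0.2541, 0.4293, 0.3116]
35 knob s [362.8 238.9] 51 [1.7 3.3]
35 knob t [222.9 173.2] 63 [2.2 2.4]
50 knob s [364.2 237.6] 110 [3.  3.3]
50 knob t [223.  173.3] 82 [2.4 2.7]
50 knob t [245.1 185.9] 152 [1.6 8.3]
50 knob t [234. 198.] 23 [1.  2.7]
[(0.6, [370.4, 232.4], [224.0, 180.0]), (0.8, [365.0, 237.9], [222.3, 172.7]), (0.9, [362.2, 241.2], [221.6, 169.3])]
mug s shift 0 -1 0.9
bush s shift 3 1 0.43
carton s shift 0 0 0.99
mug t shift 0 0 0.94
bush t shift 0 1 0.82
carton t shift 0 0 0.99
```

Run:
```python
from h import *
ms=bot.camera_model('scene');mt=bot.camera_model('top')
a,g=tri(mt,(223,173.3),ms,(364.2,237.7));b,_=tri(mt,(231.6,203.1),ms,(384.3,224.8))
print('now',a.round(4),g,'idle',b.round(4),'chord',np.linalg.norm(a-b),'j',2*np.arcsin(np.linalg.norm(a-b)/.23))
C=np.array([.5503,.2741,0]);
for p in(a,b): d=p-C;print('rel foot centre x,y,z',d@_x,d@_e,d[2],'j',.6+np.arctan2(d@_x,d[2]-.085))
# ball outline in both pics
for f,bx in(('sg',(345,225,385,255)),('tg',(212,160,240,190))):
    im=cv2.imread(f'pics/{f}.png');x0,y0,x1,y1=bx
    m=(im[y0:y1,x0:x1].max(2)<60).astype(np.uint8)
    print(f);print('\n'.join(str(y0+i)+' '+''.join('#' if v else '.' for v in r) for i,r in enumerate(m) if r.any()))
```

```text
now [0.5732 0.2829 0.1942] 0.0016928277308307087 idle [0.4885 0.2588 0.1778] chord 0.08953778612030168 j 0.7997315779510216Traceback (most recent call last):
  File "<stdin>", line 6, in <module>
NameError: name '_x' is not defined. Did you mean: '_'?
```

Run:
```python
from h import *
import h;X=h._x;E=h._e
ms=bot.camera_model('scene');mt=bot.camera_model('top')
a,g=tri(mt,(223,173.3),ms,(364.2,237.7));b,_=tri(mt,(231.6,203.1),ms,(384.3,224.8))
C=np.array([.5503,.2741,0])
for p in(a,b): d=p-C;print('rel foot centre',(d@X).round(4),(d@E).round(4),d[2].round(4),'j',.6+np.arctan2(d@X,d[2]-.085))
for f,bx in(('sg',(350,225,385,255)),('s9',(370,215,400,240)),('tg',(212,160,240,190)),('t9',(218,188,246,216))):
    im=cv2.imread(f'pics/{f}.png');x0,y0,x1,y1=bx
    m=im[y0:y1,x0:x1].max(2)
    print(f,x0);print('\n'.join(str(y0+i)+' '+''.join('#' if v<40 else '+' if v<75 else '.' for v in r) for i,r in enumerate(m) if (r<75).any()))
```

```text
rel foot centre 0.0244 0.0022 0.1942 j 0.8200577708620063
rel foot centre -0.0636 0.0024 0.1778 j -0.000691872832404794
sg 350
231 .............++++..................
232 ...........++##+++.................
233 .........++#####+#+................
234 .........++#####++#+...............
235 ........++####+++++#+..............
236 ........+######++++++..............
237 ........+######+++++#..............
238 ........+######++++##..............
239 ........+######+##+##..............
240 .........+##########+..............
241 .........+#########++..............
242 ...........+#######+...............
243 ............+####++................
244 .............++++..................
s9 370
220 ............+##++++...........
221 ...........###+++++...........
222 ..........####++++++..........
223 .........+#####+++++..........
224 .........+######+++#+.........
225 .........+#####++++#+.........
226 .........+######++##+.........
227 .........+##########..........
228 ..........+########+..........
229 ..........++######+...........
230 ............+++++.............
tg 212
168 .........+
[... 942 characters left out ...]
+++++++
195 ........+++.....++++++++++++
196 ........++......+++#++++++++
197 ........++....+++++##+++++++
198 .........++++++++####++..+++
199 .........++###++#####++..+++
200 .........+###+++#####++...++
201 .........+###+++######++++++
202 ........++##++++#######+++++
203 ........+###++++#########+++
204 ........+#####+#############
205 .+......+###################
206 +++.....+###################
207 +#+.....++##################
208 ##+.....++##################
209 ###+...++###################
210 #####++#####################
211 ############################
212 ############################
213 ############################
214 #########################+##
215 ########################++++
```

Both views put the knob at j≈0.80–0.82, at rest, rather than 0.90. I'll go back behind it, look with the wrist camera, and nudge to at most 0.9 if needed.

Run:
```python
from h import *
import h
g=pk(.9)+.037*TZ-.028*NR
go(g-.07*h._x+[0,0,.03],QP); go(g-.05*h._x,QP)
```

```text
clk 21.9167 shift [ 0.2461 -0.1644 -0.1326] rotvec [ 0.08  0.05 -0.02] j [ 1.17  0.07  0.02  1.36 -0.2   0.87]
clk 21.9167 shift [ 0.2653 -0.1589 -0.1626] rotvec [ 0.08  0.05 -0.02] j [ 1.17  0.07  0.02  1.36 -0.2   0.87]
```

```bash
python3 -m jog '[[[0.02,-0.02,0,0,0,0,255],[0.04,-0.05,0,0,0,0,255],[0.06,-0.08,0,0,0,0,255],[0.09,-0.11,0,0,0,0,255],[0.12,-0.14,0,0,0,0,255],[0.15,-0.164,-0.02,0,0,0,255],[0.18,-0.17,-0.05,0,0,0,255],[0.21,-0.17,-0.08,0,0,0,255],[0.23,-0.168,-0.11,0,0,0,255],[0.246,-0.1644,-0.1326,0,0,0,255]]]' | head -2
python3 -m jog '[[[0,0,0,0,0,0,255],[0,0,0,0,0,0,255],[0,0,0,0,0,0,255]]]'
python3 - <<'E'
from h import *
import h
g=pk(.9)+.037*TZ-.028*NR
go(g-.05*h._x,QP)
m=bot.camera_model('wrist');w=bot.camera('wrist');cv2.imwrite('pics/k3.png',w)
print([(j,np.round(proj(m,pk(j)),1).tolist()) for j in(.7,.8,.9,1.0)])
for r in blobs(w,(250,120,400,330),45,150): print(r[0].round(1),r[1],r[3].round(1))
v=w[100:330:6,260:390:4].max(2)
print('\n'.join(str(100+6*i)+' '+''.join('#' if q<45 else '+' if q<80 else '.' for q in r) for i,r in enumerate(v)))
E
```

```text
clock: 22.75
eef_pos: [0.5013, 0.2617, 0.1781]
clock: 23.0
eef_pos: [0.4999, 0.2644, 0.1817]
tool_rot: [-0.139, 0.982, 0.018, 0.13]
ft_force: [0.1, 0.9, -0.1]
grip_width: 0.0003
clk 23.0 shift [ 0.0199  0.0053 -0.0318] rotvec [-0.02  0.13 -0.05] j [ 0.52  0.18 -0.19  0.94 -0.06  0.23]
[(0.7, [323.0, 351.4]), (0.8, [323.0, 360.4]), (0.9, [322.9, 366.9]), (1.0, [322.9, 371.0])]
[284.6 161.8] 610 [ 3.5 19.4]
[324.2 169.8] 2096 [13.  21.4]
[324.2 302.2] 6999 [19.7 37.8]
100 .................................
106 .....#######################.....
112 ....++++++++++++++++++++++++.....
118 ....#+...++++++++++++++#...+.....
124 ....#....++++++++++++++#...+.....
130 ....++++++++++++++++++++++++.....
136 ....++++#..++++++++##+.+++++.....
142 .....####..++#########..++++.....
148 .....####..###########..++++.....
154 .....###+..##########++.++++.....
160 .....###++.##########++.++++.....
166 .....##+..+###+++++##++..++......
172 .....##...+###+++++##++..++......
178 .....+#...+####+#####++...+......
184 .....+#...++##+++++##++...+......
190 ......#...++##+++++##++...+......
196 ......#...++##+++
[... 152 characters left out ...]
.....++..+......
226 ......+...+...........+#.........
232 ..........+++++...++++++.........
238 ..........++++....++++++.........
244 ..........+....++++...+#.........
250 .......++.+..++##+++..+#++.......
256 ..........##+++##+++###+.........
262 ........####+++##+++####.........
268 .......#####+++##++++#####.......
274 ........####+++##++++####........
280 .......#####+++###+++####........
286 .......#######+##++######+.......
292 ......###########+#########......
298 .....######################......
304 #################################
310 #################################
316 #################################
322 #################################
328 #################################
```

```bash
python3 -m jog '[[[0.01,0.0027,-0.016,0,0,0,255],[0.0199,0.0053,-0.032,0,0,0,255],[0.029,0.008,-0.032,0,0,0,255],[0.0385,0.0107,-0.032,0,0,0,255],[0.0485,0.0136,-0.032,0,0,0,255],[0.0485,0.0136,-0.032,0,0,0,255],[0.0485,0.0136,-0.032,0,0,0,255]]]'
python3 -m jog '[[[0.002,0.0006,-0.0003,0,0,0,255],[0.004,0.0012,-0.0006,0,0,0,255],[0.004,0.0012,-0.0006,0,0,0,255]]]'
python3 st.py .8 .85 .9 | tail -7
```

```text
clock: 23.63
eef_pos: [0.5492, 0.2793, 0.1502]
tool_rot: [-0.139, 0.981, 0.019, 0.131]
ft_force: [0.2, 0.7, -0.2]
grip_width: 0.0002
clock: 23.88
eef_pos: [0.5523, 0.28, 0.1481]
tool_rot: [-0.14, 0.981, 0.018, 0.13]
ft_force: [-0.1, 0.4, -0.1]
grip_width: 0.0001
s [364.5 237.6] 115 [3.2 3.3]
[(0, [385.0, 225.0]), (0.15, [382.0, 226.0]), (0.3, [378.0, 227.0]), (0.6, [370.0, 232.0]), (0.9, [362.0, 241.0])]
0.8 [0.0048 0.0005 0.0046]
0.85 [0.0102 0.002  0.0033]
0.9 [0.0155 0.0035 0.0018]
218 362 395; 220 363 397; 222 365 395; 224 368 392; 226 369 389; 228 371 385; 230 375 382; 232 362 377; 234 360 377; 236 359 376; 238 359 375; 240 359 374; 242 361 369; 244 363 365; 
idle ref 220 382 387; 222 380 388; 224 379 389; 226 380 389; 228 380 388; 230 385 385;
```

```bash
python3 -m jog '[[[0.0025,0.0005,0.002,0,0,0,255],[0.005,0.001,0.004,0,0,0,255],[0.005,0.001,0.004,0,0,0,255]]]' | grep -E 'eef|ft'
python3 -m jog '[[[0.002,0.0006,0,0,0,0,255],[0.003,0.0009,0,0,0,0,255],[0.003,0.0009,0,0,0,0,255]]]'| grep -E 'eef|ft'
python3 st.py .85 .9 | tail -6
```

```text
eef_pos: [0.558, 0.2811, 0.1524]
ft_force: [-0.7, 0.0, -0.3]
eef_pos: [0.5605, 0.2818, 0.1517]
ft_force: [-0.0, -0.4, -0.2]
s [362.2 240.6] 109 [3.  3.4]
[(0, [385.0, 225.0]), (0.15, [382.0, 226.0]), (0.3, [378.0, 227.0]), (0.6, [370.0, 232.0]), (0.9, [362.0, 241.0])]
0.85 [ 0.0021  0.0002 -0.0002]
0.9 [ 0.0074  0.0017 -0.0018]
218 359 382; 220 360 394; 222 361 394; 224 365 391; 226 366 388; 228 366 384; 230 371 381; 232 373 375; 234 363 375; 236 358 374; 238 357 374; 240 357 373; 242 357 368; 244 358 367; 246 360 365; 
idle ref 220 382 387; 222 380 388; 224 379 389; 226 380 389; 228 380 388; 230 385 385;
```

The knob is now at (362.2,240.6), matching 0.9 (362.2,241.2), and it's ahead of the finger with no force. It had hung just past the hump. I'll dwell, back off and recheck.

```bash
python3 -m jog '[[[0,0,0,0,0,0,255],[0,0,0,0,0,0,255],[0,0,0,0,0,0,255],[0,0,0,0,0,0,255]]]' | grep ft
python3 -m jog '[[[-0.005,-0.0015,0,0,0,0,255],[-0.02,-0.006,0.005,0,0,0,255],[-0.045,-0.013,0.02,0,0,0,255],[-0.07,-0.02,0.05,0,0,0,255],[-0.1,-0.03,0.08,0,0,0,255],[-0.13,-0.035,0.1,0,0,0,255],[-0.16,-0.02,0.12,0,0,0,255],[-0.18,0.01,0.12,0,0,0,255],[-0.2,0.04,0.12,0,0,0,255],[-0.2,0.04,0.12,0,0,0,255]]]'
python3 -m jog '[[[-0.02,0.03,0.02,0,0,0,255],[-0.04,0.06,0.03,0,0,0,255],[-0.06,0.09,0.03,0,0,0,255],[-0.06,0.09,0.03,0,0,0,255],[-0.06,0.09,0.03,0,0,0,255]]]' | grep eef
python3 - <<'E'
from h import *
import h
ms=bot.camera_model('scene');mt=bot.camera_model('top');s=bot.camera('scene');t=bot.camera('top')
k=blobs(s,(345,222,395,262),50,40)[0][0];q=blobs(t,(212,150,234,184),50,40)[0][0]
a,g=tri(mt,q,ms,k);d=a-np.array([.5503,.2741,0]);print('knob',k,q,a.round(4),g.round(4),'j',.6+np.arctan2(d@h._x,d[2]-.085),'chord j',2*np.arcsin(np.linalg.norm(a-[.4885,.2588,.1778])/.23))
for r in blobs(t,(290,145,390,200),60,30): print('bar',r[0].round(1),r[2].round(2))
# bush ring & mug: bright-metal blob compare on saved top pictures
t0=cv2.imread('pics/top0.png')
for nm,(x0,y0,x1,y1) in(('bush',(271,219,293,241)),('mug',(446,188,488,226)),('carton',(168,174,202,212))):
    e=lambda i:cv2.Laplacian(cv2.GaussianBlur(cv2.cvtColor(i,cv2.COLOR_BGR2LAB)[:,:,2],(0,0),1).astype(np.float32),cv2.CV_32F)
    r=cv2.matchTemplate(e(t)[y0-8:y1+8,x0-8:x1+8],e(t0)[y0:y1,x0:x1],cv2.TM_CCOEFF_NORMED);_,v,_,p=cv2.minMaxLoc(r);print(nm,p[0]-8,p[1]-8,round(v,2))
print(bot.get_obs()['ft_force'])
E
```

```text
ft_force: [-1.1, -0.3, -0.6]
clock: 25.65
eef_pos: [0.3569, 0.326, 0.2727]
tool_rot: [-0.143, 0.981, 0.02, 0.13]
ft_force: [0.3, -1.2, 0.4]
grip_width: 0.0005
eef_pos: [0.299, 0.4127, 0.3012]
knob [362.18348624 240.55045872] [222.05063291 170.30379747] [0.5823 0.2865 0.1923] 0.0014 j 0.9083611270698647 chord j 0.8887092143485408
bar [372.9 172.9] [0.14 0.99]
bar [351.8 178.1] [0.12 0.99]
bar [330.8 182.6] [0.18 0.98]
bar [309.7 186.6] [0.21 0.98]
bush 0 0 0.67
mug 0 0 0.58
carton 0 0 0.41
[-0.97508547  0.10638952 -0.21092497]
```

```bash
python3 -c "
from workcell import bot
print(bot.job_done())"
```

```text
the job is handed in; nothing more can be done
None
```

The shut valve is open and the throttle lever is up three clicks. I handed the job in at about 26 s, with the arm clear of everything.

**Valve:** I gripped the bar and turned it counter-clockwise about the face normal. The last top view shows all four bars in line with the slope. The other three are within 0.3 pixel of where they started.

**Throttle:** I pushed the knob up with closed fingers, one notch at a time. The pauses were about 0.7 to 1.1 s in notches 1 and 2. The last two-view fix puts the lever at 0.89 to 0.91 rad (third notch is 0.9), and I saw no reading past it.

**What went wrong on the way:**
- **Fingertip position:** the first close on the valve missed. The fingertips looked about 30 mm farther back than `bot.tip_extent` says, so I went deeper and it held.
- **Slipped grips:** I gripped the knob twice and it slipped out both times. Each time the lever was back at idle by the next check.
- **Third click:** the lever first stopped at about 0.80 rad, between the notches. I backed off, found this in the images and nudged it; it then moved on to 0.9 ahead of the finger. The third click was therefore not one clean motion.

**Bystanders:** the top view shows no shift for the mug, carton or bush. The match scores were weak (0.41 to 0.67). An earlier scene-view match for the bush was unreliable (score 0.43), probably because the lever was in the picture.

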